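# Put the broad scraper away in its slotted holder

### The job

Put the broad scraper, which lies flat on the bench, away in its slotted wooden holder: first lay it leaning in the V cradle with its blade edge down in the valley and let go, so that you can take it again by its wooden spine from above. Stand it blade down in the holder's slot until the shoulder of the spine rests fully home on the holder, and then slide the keeper block up snug, so that the scraper is held without play between the keeper and the holder's end wall. Leave the tin, the tape roll and the pot where they are.

Things in the scene. Friction and masses are not known exactly. Their poses are not given: they have to be found in the camera images.
- scraper: Scraper 160 mm long (x), 66 wide (y): flat aluminium blade 5 mm thick (y -33 to +9 mm, z 0 to 5) and wooden spine along the other long edge (y +9 to +33 mm, z 0 to 18). The back, z = 0, is one flat face; the spine stands 13 mm proud of the blade on the +z side only (the shoulder). Origin: centre of the back face. Starts flat on the bench, back down. 0.16 kg.
- scraper_edge (a point): Middle of the blade's free long edge, on the back face: scraper frame (0, -33, 0) mm.
- cradle: Fixed plywood V cradle, 150 mm long in x (the valley's direction), origin: centre of its underside. Two V supports, each 24 mm long, centred at x = -58 and +58 mm; free between them above a base rail 56 mm wide, 14 high. V faces at 45 deg to +y and -y, from the valley (y 0, z 22 mm) 52 mm up the slope to z 59. The scraper can lean with its back on either face.
- cradle_valley (a point): Middle of the cradle's valley line, 22 mm above the bench.
- holder: Fixed wooden holder 270 mm long (x), 67 wide (y); origin: centre of its underside. Slot 7 mm wide along y = 0 over its length, open on top; slot floor z = 6 mm, tops of the cheeks z = 50 mm. End wall at the +x end, 72 mm high, inner face at x = +120 mm; keeper at the -x end. The scraper may stand either way round; home, its shoulder is on a cheek, blade edge at z = 8 mm.
- slot_mouth (a point): Middle of the open part of the slot (when the keeper is at 0), level with the top of the cheeks: holder frame (17.5, 0, 50) mm.
- keeper (a joint): Travel (m) of the wooden keeper block on the cheeks towards the end wall: 0 fully back, 0.07 most; stays where left (2 N to move). Its face is at holder x = -85 mm + travel: space to the end wall = 205 mm - travel. Block 40 mm long (x), 56 wide, z 51 to 75 mm; on its middle an upright grip tab 26 mm long (x), 16 wide (y), z 75 to 107 mm.
- keeper_grip (a point): In the keeper's grip tab, on its middle, 98 mm above the bench (9 mm below the tab's top); moves with the keeper.
- tin: Bystander: closed tin, 72 mm across, 85 mm high. Origin: centre of its underside.
- tape_roll: Bystander: roll of paper tape lying flat, 90 mm across, 24 mm high. Origin: centre of its underside.
- pot: Bystander: open white pot, 72 mm across, 80 mm high. Origin: centre of its underside.
There are look-alikes about, which are no part of the job. Of the things like the scraper, leave any that is orange; of the rest the larger one is meant. Several things have the shape of the cradle; the one meant has the colours described above.

How it is judged:
On the way, in this order (a step that is already met when the one before it is completed fails the run):
1. the scraper lies leaning in the V cradle, blade edge in the valley, let go (distance between scraper_edge and cradle_valley below 0.03 m and angle between the x axis of scraper and the x axis of cradle, either way round below 0.2 rad and angle between the z axis of scraper and the z axis of cradle, either way round between 0.5 and 1.1 rad and z of scraper in the frame of cradle_valley above 0.01 m and linear speed of scraper below 0.02 m/s and contact force between scraper and the fingers below 0.1 N), for 0.2 s.
2. the scraper stands blade down in the slot, fully home, before the keeper is up against it (z of scraper_edge in the frame of holder below 0.0115 m and y of scraper_edge in the frame of holder between -0.007 and 0.007 m and angle between the y axis of scraper and the z axis of holder, either way round below 0.12 rad and angle between the x axis of scraper and the x axis of holder, either way round below 0.06 rad and z of scraper in the frame of holder above 0.03 m and value of joint keeper below 0.04 m), for 0.1 s.
At the end, for the whole second after the job is handed in: Scraper released, at rest, blade down in the slot: blade edge under 11.5 mm above the holder's underside (8 when home), upright within 0.12 rad, along the slot within 0.06 rad; within 6 mm of the end wall; keeper at 42 to 49 mm of travel (45 = no play). Bystanders within 30 mm, upright (z of scraper_edge in the frame of holder below 0.0115 m and y of scraper_edge in the frame of holder between -0.007 and 0.007 m and angle between the y axis of scraper and the z axis of holder, either way round below 0.12 rad and angle between the x axis of scraper and the x axis of holder, either way round below 0.06 rad and z of scraper in the frame of holder above 0.03 m and linear speed of scraper below 0.02 m/s and contact force between scraper and the fingers below 0.1 N and value of joint keeper between 0.042 and 0.049 m and x of scraper in the frame of holder between 0.034 and 0.046 m); the robot touches nothing.
It fails at once if the tin is shifted by more than 30 mm or tipped over (distance of tin from where it was at the start of the episode above 0.03 m or angle between tin's own z axis and vertical above 0.4 rad).
It fails at once if the tape roll is shifted by more than 30 mm or tipped over (distance of tape_roll from where it was at the start of the episode above 0.03 m or angle between tape_roll's own z axis and vertical above 0.4 rad).
It fails at once if the pot is shifted by more than 30 mm or tipped over (distance of pot from where it was at the start of the episode above 0.03 m or angle between pot's own z axis and vertical above 0.4 rad).
It also fails if it takes over 58 s, if anything falls off the work surface, if the arm or the gripper's body presses on something with over 40 N, if the wrist force passes 120 N, or if a joint passes its speed limit or range.

### The arm

A 6-joint arm with a two-finger parallel gripper is mounted at the origin on the work surface. World frame = base frame: x ahead of the robot, y to its left, z up, the work surface at z = 0. Lengths are in m, angles in rad, forces in N, time in s.
With the tool pointing down it reaches from about 0.425 to 0.925 m from the base axis. Payload 12.5 kg.
Tool frame: the origin (TCP) lies between the finger pads; the fingertips stand 22 mm ahead of it and the grasp point (between the pads) lies 3 mm ahead of it; z points along the fingers, y is the line along which they close (so a half turn about z gives the same grasp; the last joint's range is limited). The gripper opens to 85 mm and grips with 20 to 120 N. Pads are 22 mm wide; open, the fingers measure 114 mm over their backs; the gripper's body (76 mm by 85 mm) begins 54 mm behind the grasp point. The pads swing forward as they close: fully open they stand 13 mm farther back than shut.
Start: joints at [-1.25, 0.491, 1.559, -0, 1.092, -0.106], TCP at [0.259, -0.569, 0.253] pointing down, gripper open.
Joint ranges: [-3.1, 3.1], [-0.84, 2.19], [0.05, 2.79], [-1.13, 4.28], [0.06, 2.93], [-2.69, 2.69]. Speed limits (rad/s): [2.22, 2.22, 2.79, 3.14, 3.14, 3.14].

### API

Orientations are given as a unit quaternion [w, x, y, z].
In Python, from cell import ctrl gives the robot as it stands.
- The arm moves only by the tool step_arm, never from a script. Its argument "motion" is a list of rows, each a list of 2 entries, a list of its own where there are three numbers: the shift along the tool's x, y, z each as a share of 80 mm, from -1 to 1, then the turn, a rotation vector about the tool's x, y, z each as a share of pi rad, from -1 to 1. A call has 1 to 12 rows; each row is the pose to reach, as a shift and turn from the pose commanded when the call began, along the tool's axes at that moment, turning the shorter way round; what a row does not reach only later rows make up. A row lasts 1/12 s, in which the tool goes at most 41.7 mm and 7.16 degrees, less where a joint would pass 70% of its speed; a pose out of reach is approached as far as the arm can. A call with a number of a shift or a turn outside -1 to 1 is refused whole. A call with a gripper value outside its range is refused whole. "hand" is the closure, from 0 (fully open) to 1 (shut), set as the call begins (left out, the last holds). The fingers move at their own pace and stop on an object; the grip force is fixed at half the most. Time passes only in rows, so rows that repeat a pose let the fingers close. It gives the time, the measured TCP pose, the force, the opening and the grip force at its end, in the units of the state.
- ctrl.read_state(): the state, without advancing time (a new reading comes with each control period).
- ctrl.capture(name): name is "scene" or "top"; returns a dict with "frame" (400x640x3 uint8, red, green, blue), "fx", "fy", "cx", "cy" (pixels), "pose" (4x4, takes a point from camera to world coordinates). Camera axes: x right, y down, z forward; pixel columns grow to the right and rows downward; lengths in m; the calibration is good to about 2 mm. A picture is of the moment at which its call begins. There is no depth.
- ctrl.finish_job(): hands the job in; it is judged then, once.
Trained networks look in the newest picture that a camera, given by its name, has taken for a name from the list of things; names that differ only in an ending like _2 or _b are one class to them, and where a whole thing is asked for, a point or a joint stands for the part that bears it (a point fixed in the world has none). Each returns a list of dicts, best first, with "p" (0 to 1); they miss things now and then, are a little off and sometimes report something else, mostly with a low value. They report only what shows in the picture. A call takes as long as a camera call. They do not tell look-alikes from the thing itself.
- ctrl.boxes_of(camera, query): "position" ([x, y, z] in m, in world coordinates, good to about 4 mm: the middle of the surface that is visible of it).
The state is a dict: "time_s": time; "qpos": joint angles; "qvel": joint speeds; "tau": joint torques, N m; "eef_pos": TCP position; "eef_rot": TCP orientation; "ft_force": force on the tool from outside, world axes, zero at the start; "moment": the same for the moment, N m; "gripper_width": finger opening in m; "grip_force": force on a finger pad.
Only numpy, scipy, OpenCV 4.12 (cv2) and the standard library are available. Lean on these libraries where they do the work, as an engineer would, in place of code of your own. Each camera call takes 0.05 s, during which the arm holds its last target. There are 200 camera calls.

## Working session

There is one attempt and no reset: what is moved stays moved. The work goes in short steps, Python scripts to look and compute and a tool call to move; the robot and the scene stay as the last step left them, time stands still between calls to the robot, and variables do not carry over. Pictures are saved under pics/ and viewed, at most 10 in all, crops included, and the job is handed in when it is done.

Besides the shell and the picture viewer there is one more tool, called after "Emit:" in YAML: its name, and indented under it one key for each argument. step_arm: Moves the arm, as the interface text tells. Its arguments: {"type":"object","properties":{"motion":{"type":"array"},"hand":{"type":"number"}},"required":["motion"]}

```bash
mkdir -p pics; ls; cat > h.py <<'E'
from cell import ctrl
import numpy as np, cv2
def cap(n,f=None):
    c=ctrl.capture(n)
    if f: cv2.imwrite('pics/'+f,cv2.cvtColor(np.asarray(c['frame']),cv2.COLOR_RGB2BGR))
    return c
def proj(c,P):
    T=np.linalg.inv(np.array(c['pose']));p=T[:3,:3]@np.array(P,float)+T[:3,3]
    return np.array([c['fx']*p[0]/p[2]+c['cx'],c['fy']*p[1]/p[2]+c['cy']])
def ray(c,u,v,z):
    T=np.array(c['pose']);d=T[:3,:3]@np.array([(u-c['cx'])/c['fx'],(v-c['cy'])/c['fy'],1.])
    o=T[:3,3];return o+d*(z-o[2])/d[2]
E
python3 - <<'E'
from h import *
for n in('scene','top'):
    c=cap(n,n+'0.png');print(n,np.round(c['pose'],3).tolist(),c['fx'],c['fy'],c['cx'],c['cy'])
    for q in['scraper','cradle','holder','keeper','keeper_grip','tin','tape_roll','pot']:
        for r in ctrl.boxes_of(n,q)[:5]:
            p=r['position'];print(q,round(r['p'],2),np.round(p,3),np.round(proj(c,p)))
E
```

```text
pics
scene [[-0.498, 0.525, -0.691, 1.304], [0.867, 0.307, -0.392, 0.357], [0.007, -0.794, -0.608, 0.73], [0.0, 0.0, 0.0, 1.0]] 512.7790907434647 512.7790907434647 318.30904002351843 204.0751963888375
scraper 0.92 [ 0.351 -0.265  0.002] [292. 161.]
scraper 0.89 [ 0.5   -0.414  0.007] [210. 171.]
scraper 0.73 [ 0.568 -0.252  0.006] [246. 205.]
scraper 0.47 [ 0.524 -0.023  0.023] [343. 220.]
cradle 0.78 [0.321 0.194 0.026] [469. 201.]
cradle 0.59 [ 0.526 -0.027  0.021] [341. 221.]
cradle 0.26 [ 0.564 -0.252  0.008] [247. 203.]
holder 0.71 [0.61  0.278 0.052] [470. 288.]
keeper 0.58 [0.499 0.259 0.072] [479. 240.]
keeper_grip 0.86 [0.496 0.258 0.075] [480. 238.]
tin 0.65 [0.804 0.166 0.076] [368. 328.]
tape_roll 0.91 [ 0.789 -0.008  0.019] [283. 304.]
pot 0.61 [ 0.778 -0.109  0.053] [240. 267.]
top [[0.013, -0.998, 0.066, 0.475], [-1.0, -0.013, 0.007, -0.061], [-0.006, -0.066, -0.998, 1.086], [0.0, 0.0, 0.0, 1.0]] 411.6164145612793 411.6164145612793 318.0600403359778 197.94203903748829
scraper 0.6 [ 0.556 -0.258  0.007] [396. 195.]
scraper 0.6 [ 0.495 -0.424  0.002] [459. 219.]
scraper 0.57 [ 0.339 -0.268  0.012] [400. 279.]
cradle 0.8 [0.318 0.193 0.017] [221. 285.]
cradle 0.61 [ 0.522 -0.031  0.013] [309. 207.]
holder 0.57 [0.579 0.271 0.051] [190. 182.]
keeper 0.86 [0.486 0.248 0.077] [195. 219.]
keeper_grip 0.89 [0.489 0.246 0.08 ] [195. 218.]
tin 0.63 [0.771 0.152 0.082] [237. 105.]
tin 0.37 [ 0.523 -0.028  0.014] [308. 207.]
tape_roll 0.94 [ 0.785 -0.013  0.024] [304. 107.]
pot 0.88 [ 0.78  -0.113  0.038] [342. 107.]
pot 0.47 [0.581 0.266 0.048] [192. 182.]
```

View pics/scene0.png

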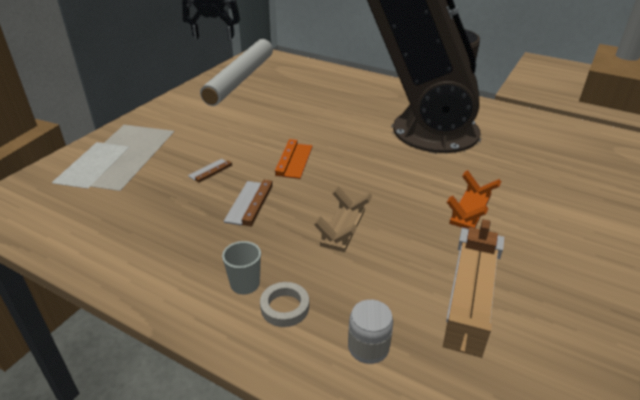

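View pics/top0.png

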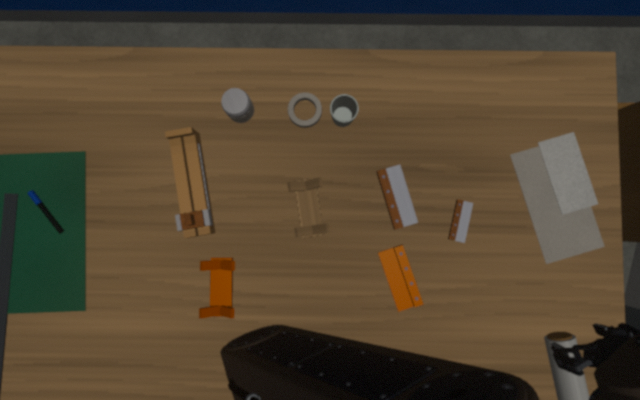

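The top view shows the meant scraper at (396,195), with its spine on the +y side; the small one is at (461,221) and the orange one at (400,278). The plywood cradle is at (307,207), and the holder runs from (180,132) at the end wall to (195,225) at the keeper. Next I'll make enlarged crops for sub-pixel measurement.

```bash
python3 - <<'E'
from h import *
t=cv2.imread('pics/top0.png');s=cv2.imread('pics/scene0.png')
def cr(im,x,y,w,h,k): 
    return cv2.resize(im[y:y+h,x:x+w],(w*k,h*k),interpolation=cv2.INTER_CUBIC)
# top: scraper(370..425,155..235) cradle(280..335,170..245) holder(155..220,120..245)
A=np.hstack([cr(t,372,160,52,75,5),cr(t,282,172,52,75,5)])
B=cr(t,160,122,56,120,5)
o=np.zeros((600,800,3),np.uint8);o[:375,:520]=A;o[:600,520:800]=B
o[375:600,0:260]=cr(s,222,175,52,45,5)
o[375:600,260:520]=cr(s,312,184,52,65,5)[50:275]
cv2.imwrite('pics/crops.png',o)
E
```

```text
(no output)
```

View pics/crops.png

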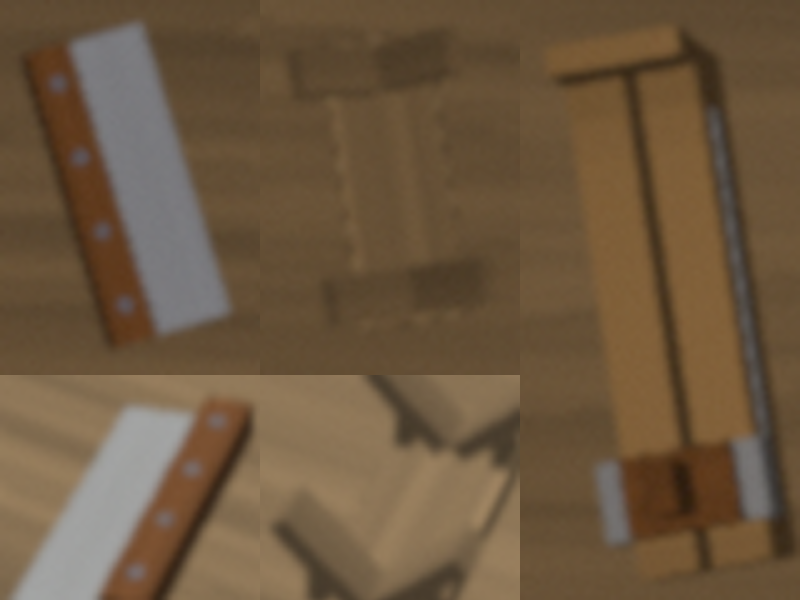

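The crops show the scraper spine with four rivets, the cradle's two V supports with the valley at the light/dark boundary, and the dark slot line with the end wall at the top. I'll fit poses from these and check them with a wireframe overlay in both views.

```bash
cat >> h.py <<'E'
def P3(p,pt):  # pose (x,y,yaw) -> world
    x,y,a=p;c,s=np.cos(a),np.sin(a);return np.array([x+c*pt[0]-s*pt[1],y+s*pt[0]+c*pt[1],pt[2]])
E
python3 - <<'E'
from h import *
from scipy.optimize import least_squares
t=cap('top');s=cap('scene');im=np.asarray(t['frame']).astype(np.float32);ims=np.asarray(s['frame']).astype(np.float32)
def rect(img,x0,y0,x1,y1,f):
    m=np.zeros(img.shape[:2],np.uint8);sub=img[y0:y1,x0:x1];m[y0:y1,x0:x1]=f(sub)
    n,l,st,ce=cv2.connectedComponentsWithStats(m);k=1+np.argmax(st[1:,4]);return ce[k],cv2.minAreaRect(np.argwhere(l==k)[:,::-1].astype(np.float32)),l==k
R=lambda a:a[...,0];G=lambda a:a[...,1];B=lambda a:a[...,2]
blade=lambda a:((B(a)>R(a)*0.85)&(R(a)>95)).astype(np.uint8)
sp=lambda a:((R(a)>1.7*G(a))&(R(a)>70)).astype(np.uint8)
obs=[]
for n,c,i,w in(('top',t,im,(372,160,424,235)),('scene',s,ims,(222,175,274,228))):
    for nm,f,pt in(('blade',blade,(0,-12,5)),('spine',sp,(0,21,18))):
        ce,r,m=rect(i,*w,f);print(n,nm,np.round(ce,1),np.round(r[1],1),round(r[2],1),m.sum(),np.round(ray(c,*ce,pt[2]/1e3),4))
        yy,xx=np.nonzero(m);g=np.array([ray(c,a,b,pt[2]/1e3)[:2] for a,b in zip(xx,yy)]);v=np.linalg.eigh(np.cov(g.T))[1][:,1];v*=np.sign(v[0]);print('  yaw',round(np.degrees(np.arctan2(v[1],v[0])),2))
# slot line in top
pts=[]
gray=im.sum(2)
for y in range(140,208):
    xc=160+(632-520+ (700-632)*0 )/5+(y-137)*( (683-632)/5)/((440-80)/5)
    xs=np.arange(int(xc)-4,int(xc)+6);w=np.clip(np.median(gray[y,xs])-gray[y,xs]-10,0,None)
    if w.sum()>0: pts.append((xs@w/w.sum(),y))
pts=np.array(pts);k=np.polyfit(pts[:,1],pts[:,0],1);r=pts[:,0]-np.polyval(k,pts[:,1]);print('slot fit',k,np.std(r))
a=ray(t,np.polyval(k,140),140,.05);b=ray(t,np.polyval(k,205),205,.05);d=a-b;print('slot',a,b,'yaw',np.degrees(np.arctan2(d[1],d[0])))
cp=lambda X,Y,x0,y0,ox=0,oy=0:(x0+(X-ox+.5)/5-.5,y0+(Y-oy+.5)/5-.5)
# end wall upper inner edge (z72) approx crop (567,78)-(690,60)
for X,Y in((567,80),(690,62)):print('wall in top',np.round(ray(t,*cp(X,Y,160,122,520),.072),4))
for X,Y in((378,66),(413,290)):print('valley',np.round(ray(t,*cp(X,Y,282,172,260),.022),4))
print(ctrl.read_state()['time_s'])
E
```

```text
top blade [401.5 195. ] [61.2 15.1] 73.0 917 [ 0.5571 -0.2727  0.005 ]
  yaw 17.08Traceback (most recent call last):
  File "<stdin>", line 13, in <module>
  File "<stdin>", line 6, in rect
    return _wrapfunc(a, 'argmax', axis=axis, out=out, **kwds)
    return bound(*args, **kwds)
ValueError: attempt to get argmax of an empty sequence
```

```bash
python3 - <<'E'
from h import *
t=cap('top');s=cap('scene');im=np.asarray(t['frame']).astype(np.float32);ims=np.asarray(s['frame']).astype(np.float32)
def mask(img,w,f):
    x0,y0,x1,y1=w;m=np.zeros(img.shape[:2],np.uint8);m[y0:y1,x0:x1]=f(img[y0:y1,x0:x1])
    n,l,st,ce=cv2.connectedComponentsWithStats(m)
    if n<2:return None
    return l==1+np.argmax(st[1:,4])
R=lambda a:a[...,0];G=lambda a:a[...,1];B=lambda a:a[...,2]
blade=lambda a:((B(a)>R(a)*0.85)&(R(a)>80)).astype(np.uint8)
sp=lambda a:((R(a)>1.5*G(a))).astype(np.uint8)
print(im[195,390:394],im[195,382])
for n,c,i,w in(('top',t,im,(372,160,424,235)),('scene',s,ims,(222,175,274,228))):
    for nm,f,z in(('blade',blade,.005),('spine',sp,.018)):
        m=mask(i,w,f)
        if m is None: print(n,nm,'none');continue
        yy,xx=np.nonzero(m);g=np.array([ray(c,a,b,z)[:2] for a,b in zip(xx,yy)]);e,V=np.linalg.eigh(np.cov(g.T));v=V[:,1]*np.sign(V[0,1])
        print(n,nm,len(xx),np.round(g.mean(0),4),'yaw',round(np.degrees(np.arctan2(v[1],v[0])),2),'LxW mm',np.round(np.sqrt(12*e[::-1])*1e3))
gray=im.sum(2);pts=[]
for y in range(140,208):
    xc=160+112/5+(y-137)*10.2/72
    xs=np.arange(int(xc)-4,int(xc)+6);w=np.clip(np.median(gray[y,xs])-gray[y,xs]-10,0,None)
    if w.sum()>0: pts.append((xs@w/w.sum(),y))
pts=np.array(pts);k=np.polyfit(pts[:,1],pts[:,0],1);r=pts[:,0]-np.polyval(k,pts[:,1]);print('slot fit',k,np.std(r))
a=ray(t,np.polyval(k,140),140,.05);b=ray(t,np.polyval(k,205),205,.05);d=a-b;yaw=np.arctan2(d[1],d[0]);print('slot',a,b,'yaw',np.degrees(yaw))
cp=lambda X,Y,x0,y0,ox=0,oy=0:(x0+(X-ox+.5)/5-.5,y0+(Y-oy+.5)/5-.5)
wl=[ray(t,*cp(X,Y,160,122,520),.072) for X,Y in((567,80),(690,62))];print('wall',np.round(wl,4))
vl=[ray(t,*cp(X,Y,282,172,260),.022) for X,Y in((378,66),(413,290))];print('valley',np.round(vl,4),np.linalg.norm(vl[0]-vl[1]))
# origin of holder: on the slot line, x=120 at wall
u=np.array([np.cos(yaw),np.sin(yaw)]);m=np.mean(wl,0)[:2];o=a[:2]+u*((m-a[:2])@u-.120)
H=(*o,yaw);d=vl[0]-vl[1];C=(*np.mean(vl,0)[:2],np.arctan2(d[1],d[0]));S=None
print('H',H,np.degrees(H[2]),'C',C,np.degrees(C[2]))
m=mask(im,(372,160,424,235),blade);yy,xx=np.nonzero(m);g=np.array([ray(t,q,b,.005)[:2] for q,b in zip(xx,yy)]);ys=np.radians(17.08);gm=g.mean(0);S=(*(gm+.012*np.array([-np.sin(ys),np.cos(ys)])),ys);print('S',S)
wire={'S':(S,[[(-80,-33,5),(80,-33,5),(80,9,5),(-80,9,5),(-80,-33,5)],[(-80,9,18),(80,9,18),(80,33,18),(-80,33,18),(-80,9,18)]]),
'C':(C,[[(-70,0,22),(70,0,22)]]+[[(x,-36.8,59),(x,0,22),(x,36.8,59)] for x in(-70,-46,46,70)]),
'H':(H,[[(-135,0,50),(120,0,50)],[(120,-33.5,72),(120,33.5,72)],[(120,-33.5,50),(-135,-33.5,50),(-135,33.5,50),(120,33.5,50)],[(-85,-28,75),(-85,28,75)],[(-92,-8,107),(-92,8,107),(-118,8,107),(-118,-8,107),(-92,-8,107)]])}
o=np.zeros((600,800,3),np.uint8);K=4
def draw(c,x0,y0,w,h,ox,oy):
    f=cv2.cvtColor(np.asarray(c['frame']),cv2.COLOR_RGB2BGR)[y0:y0+h,x0:x0+w];f=cv2.resize(f,(w*K,h*K),interpolation=cv2.INTER_CUBIC)
    for p,ls in wire.values():
        for l in ls:
            q=np.array([proj(c,P3(p,np.array(v)/1e3)) for v in l]);q=((q-[x0,y0]+.5)*K).astype(int);cv2.polylines(f,[q.reshape(-1,1,2)],False,(0,255,0),1)
    o[oy:oy+h*K,ox:ox+w*K]=f
draw(t,374,162,50,70,0,0);draw(t,284,174,46,70,200,0);draw(t,160,122,56,120,384,0)
draw(s,222,175,52,52,0,290);draw(s,315,185,44,68,208,300);draw(s,446,215,51,140,608,0)
cv2.imwrite('pics/wire.png',o);np.save('poses.npy',[S,C,H])
E
```

```text
[[94. 59. 29.]
 [95. 59. 31.]
 [94. 62. 37.]
 [99. 78. 67.]] [91. 71. 48.]
top blade 919 [ 0.557  -0.2726] yaw 16.96 LxW mm [160.  40.]
top spine 417 [ 0.5451 -0.2378] yaw 17.34 LxW mm [157.  22.]
scene blade 666 [ 0.5659 -0.2665] yaw 17.88 LxW mm [165.  37.]
scene spine 263 [ 0.5672 -0.2228] yaw 16.57 LxW mm [160.  22.]
slot fit [1.56243174e-01 1.60083899e+02] 0.05326091001028444
slot [0.68745485 0.29555468 0.05      ] [0.52183653 0.2640755  0.05      ] yaw 10.761873339485705
wall [[0.6886 0.3206 0.072 ]
 [0.6985 0.2594 0.072 ]]
valley [[ 0.5793 -0.0196  0.022 ]
 [ 0.4636 -0.0393  0.022 ]] 0.11741825881556604
H (np.float64(0.5744212521936611), np.float64(0.27407030861992204), np.float64(0.18783012345662303)) 10.761873339485705 C (np.float64(0.5214560346535426), np.float64(-0.029450537980282653), np.float64(0.16938894274336955)) 9.705271515378227
S (np.float64(0.5534755740674242), np.float64(-0.2611515956431201), np.float64(0.2981022362406315))Traceback (most recent call last):
  File "<stdin>", line 44, in <module>
  File "<stdin>", line 42, in draw
ValueError: could not broadcast input array from shape (560,204,3) into shape (560,192,3)
```

```bash
cat > wire.py <<'E'
from h import *
S,C,H=np.load('poses.npy')
wire={'S':(S,[[(-80,-33,5),(80,-33,5),(80,9,5),(-80,9,5),(-80,-33,5)],[(-80,9,18),(80,9,18),(80,33,18),(-80,33,18),(-80,9,18)]]),
'C':(C,[[(-70,0,22),(70,0,22)]]+[[(x,-36.8,59),(x,0,22),(x,36.8,59)] for x in(-70,-46,46,70)]),
'H':(H,[[(-135,0,50),(120,0,50)],[(120,-33.5,72),(120,33.5,72)],[(120,-33.5,50),(-135,-33.5,50),(-135,33.5,50),(120,33.5,50)],[(-85,-28,75),(-85,28,75)],[(-92,-8,107),(-92,8,107),(-118,8,107),(-118,-8,107),(-92,-8,107)]])}
def main(name):
    t=cap('top');s=cap('scene');o=np.zeros((600,800,3),np.uint8);K=4
    def draw(c,x0,y0,w,h,ox,oy):
        f=cv2.cvtColor(np.asarray(c['frame']),cv2.COLOR_RGB2BGR)[y0:y0+h,x0:x0+w];f=cv2.resize(f,(w*K,h*K),interpolation=cv2.INTER_CUBIC)
        for p,ls in wire.values():
            for l in ls:
                q=np.array([proj(c,P3(p,np.array(v)/1e3)) for v in l]);q=((q-[x0,y0]+.5)*K).astype(int);cv2.polylines(f,[q.reshape(-1,1,2)],False,(0,255,0),1)
        o[oy:oy+h*K,ox:ox+w*K]=f
    draw(t,374,162,50,70,0,0);draw(t,284,174,46,70,200,0);draw(t,160,122,56,120,384,0)
    draw(s,222,175,52,52,0,290);draw(s,316,185,42,68,208,300);draw(s,450,215,48,140,608,0)
    cv2.imwrite('pics/'+name,o)
if __name__=='__main__':main('wire.png')
E
python3 wire.py
```

```text
Traceback (most recent call last):
  File "wire.py", line 2, in <module>
    S,C,H=np.load('poses.npy')
          ~~~~~~~^^^^^^^^^^^^^
FileNotFoundError: [Errno 2] No such file or directory: 'poses.npy'
```

```bash
python3 -c "
import numpy as np;np.save('poses.npy',[(.55348,-.26115,.2981),(.52146,-.02945,.1694),(.57442,.27407,.18783)])"; python3 wire.py
```

```text
(no output)
```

View pics/wire.png

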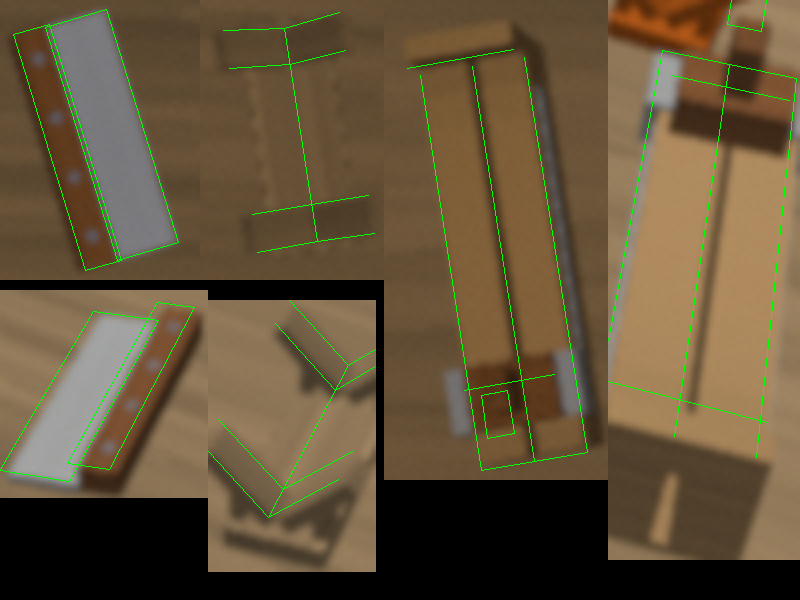

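The wireframe fits the top view well, with the keeper standing about 16 mm forward. The scene view is offset by 2–4 px. I'll check both cameras against the gripper, whose pose is known.

```bash
python3 - <<'E'
from h import *
st=ctrl.read_state();print(st['time_s'],st['eef_pos'],st['eef_rot'],st['gripper_width'],st['qpos'])
o=np.zeros((600,800,3),np.uint8)
for i,n in enumerate(('top','scene')):
    c=cap(n);f=cv2.cvtColor(np.asarray(c['frame']),cv2.COLOR_RGB2BGR).copy()
    from scipy.spatial.transform import Rotation as Ro
    w,x,y,z=st['eef_rot'];M=Ro.from_quat([x,y,z,w]).as_matrix()
    print(n,proj(c,(0,0,0)),'tool y',M[:,1],'x',M[:,0])
    pts=[proj(c,np.array(st['eef_pos'])+M@np.array(v)) for v in((0,.0425,.009),(0,-.0425,.009),(0,0,.003))]
    print(np.round(pts,1))
    m=np.mean(pts,0);x0=int(np.clip(m[0]-50,0,540));y0=int(np.clip(m[1]-37,0,325))
    g=cv2.resize(f[y0:y0+75,x0:x0+100],None,fx=4,fy=4,interpolation=cv2.INTER_CUBIC)
    for p in pts: cv2.circle(g,tuple(((p-[x0,y0]+.5)*4).astype(int)),3,(0,255,0),1)
    o[:300,400*i:400*i+400]=g
c2=cv2.resize(f[80:155,385:485],None,fx=4,fy=4);p=(proj(c,(0,0,0))-[385,80])*4;cv2.circle(c2,tuple(p.astype(int)),3,(0,255,0),2);o[300:,:400]=c2
cv2.imwrite('pics/grip.png',o)
E
```

```text
1.2 [ 0.25874407 -0.56893803  0.25331703] [3.65798755e-05 9.77317367e-01 2.11779989e-01 2.58541159e-06] 0.08508787409385458 [-1.24960436e+00  4.90912024e-01  1.55890706e+00 -3.07665341e-06
  1.09170028e+00 -1.05598420e-01]
top [294.46131221 411.09794389] tool y [ 4.13952522e-01 -9.10298470e-01  7.25953721e-05] x [ 9.10298472e-01  4.13952523e-01 -1.04402360e-05]
[[592.8 328.4]
 [554.4 345.8]
 [575.5 338. ]]
scene [433.96325972 129.99570977] tool y [ 4.13952522e-01 -9.10298470e-01  7.25953721e-05] x [ 9.10298472e-01  4.13952523e-01 -1.04402360e-05]
[[196.6  37.2]
 [227.6  38.4]
 [211.8  35.6]]
```

View pics/grip.png

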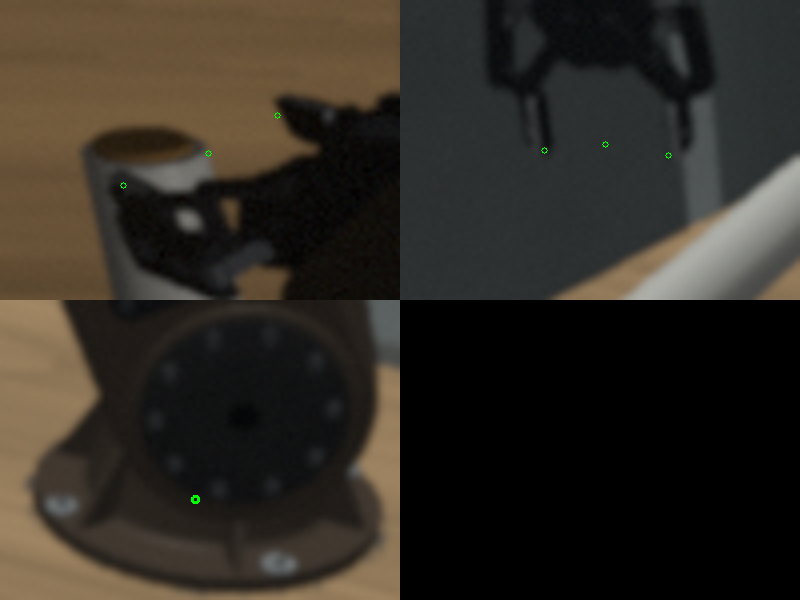

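Both cameras check out against the robot: the top view agrees to within a couple of mm, and the scene view carries a constant offset of about 3 px. I'll trust the top view and start moving.

Emit:
step_arm:
  motion:
    - [[1,-0.45,0],[0,0,0.041]]
    - [[1,-0.45,0],[0,0,0.041]]
    - [[1,-0.45,0],[0,0,0.041]]
    - [[1,-0.45,0],[0,0,0.041]]
  hand: 0.45

```text
time_s: 1.63
eef_pos: [0.3181, -0.5016, 0.2536]
eef_rot: [0.0, 0.989, 0.15, 0.0]
ft_force: [-0.7, -0.5, -0.0]
gripper_width: 0.0469
grip_force: 0.0
```

```bash
cat >> h.py <<'E'
from scipy.spatial.transform import Rotation as Ro
def Rq(q): w,x,y,z=q;return Ro.from_quat([x,y,z,w]).as_matrix()
def tool(yaw,tilt=0,ex=None):  # tool x along yaw, z down, tilted by tilt about its own x
    return (Ro.from_euler('z',yaw)*Ro.from_euler('x',np.pi+tilt)).as_matrix()
def plan(p1,R1,p0=None,R0=None):
    if p0 is None: st=ctrl.read_state();p0=np.array(st['eef_pos']);R0=Rq(st['eef_rot'])
    s=R0.T@(np.array(p1)-p0)/.08;r=Ro.from_matrix(R0.T@R1).as_rotvec()/np.pi
    n=int(np.ceil(np.abs(s).max()));print('shift',np.round(s,3),'turn',np.round(r,3),'calls',n,'per',np.round(s/max(n,1),3))
E
python3 - <<'E'
from h import *
st=ctrl.read_state();print(st['time_s'],st['eef_pos'],st['gripper_width'],st['qpos'],Rq(st['eef_rot'])[:,0])
plan((.5473,-.2411,.12),tool(np.radians(17.08)))
E
```

```text
1.6333 [ 0.31807099 -0.50159868  0.25364137] 0.046909682388437374 [-1.11688576e+00  4.46204088e-01  1.63740827e+00  9.92504790e-05
  1.05772399e+00  1.52771847e-01] [9.55013789e-01 2.96561372e-01 1.24480352e-04]
shift [ 3.702 -2.26   1.67 ] turn [ 0.    -0.     0.001] calls 4 per [ 0.925 -0.565  0.418]
```

Emit:
step_arm:
  motion:
    - [[0.925,-0.565,0],[0,0,0]]
    - [[0.925,-0.565,0],[0,0,0]]
    - [[0.925,-0.565,0],[0,0,0]]

```text
time_s: 1.88
eef_pos: [0.3763, -0.4353, 0.2534]
eef_rot: [-0.0, 0.989, 0.15, 0.0]
ft_force: [0.4, -0.0, -0.2]
gripper_width: 0.047
grip_force: 0.0
```

Emit:
step_arm:
  motion:
    - [[0.925,-0.565,0.418],[0,0,0]]
    - [[0.925,-0.565,0.418],[0,0,0]]
    - [[0.925,-0.565,0.418],[0,0,0]]

```text
time_s: 2.13
eef_pos: [0.433, -0.3707, 0.218]
eef_rot: [-0.001, 0.989, 0.149, -0.0]
ft_force: [0.2, -0.9, 0.5]
gripper_width: 0.0467
grip_force: 0.0
```

Emit:
step_arm:
  motion:
    - [[0.925,-0.565,0.418],[0,0,0]]
    - [[0.925,-0.565,0.418],[0,0,0]]
    - [[0.925,-0.565,0.418],[0,0,0]]

```text
time_s: 2.38
eef_pos: [0.4906, -0.3059, 0.1845]
eef_rot: [-0.001, 0.989, 0.149, -0.001]
ft_force: [0.8, -0.3, -0.3]
gripper_width: 0.0469
grip_force: 0.0
```

Emit:
step_arm:
  motion:
    - [[0.925,-0.565,0.8],[0,0,0]]
    - [[0.925,-0.565,0.8],[0,0,0]]
    - [[0.925,-0.565,0.8],[0,0,0]]
    - [[0.925,-0.565,0.8],[0,0,0]]
    - [[0.925,-0.565,0.8],[0,0,0]]

```text
time_s: 2.8
eef_pos: [0.5466, -0.2438, 0.1217]
eef_rot: [-0.0, 0.989, 0.149, -0.001]
ft_force: [0.8, -0.9, -0.5]
gripper_width: 0.0467
grip_force: 0.0
```

```bash
python3 - <<'E'
from h import *
st=ctrl.read_state();print(st['time_s'],st['eef_pos'],st['gripper_width'],st['qpos'],Rq(st['eef_rot']))
plan((.5473,-.2411,.033),tool(np.radians(17.08)))
o=np.zeros((480,800,3),np.uint8)
S=np.load('poses.npy')[0]
for i,n in enumerate(('top','scene')):
    c=cap(n);f=cv2.cvtColor(np.asarray(c['frame']),cv2.COLOR_RGB2BGR);m=proj(c,(.55,-.25,.05));x0,y0=int(m[0]-40),int(m[1]-48)
    g=cv2.resize(f[y0:y0+96,x0:x0+80],None,fx=5,fy=5,interpolation=cv2.INTER_CUBIC)
    M=Rq(st['eef_rot'])
    for v in((0,.0235,.02),(0,-.0235,.02),(0,0,.022)):
        p=(proj(c,np.array(st['eef_pos'])+M@np.array(v))-[x0,y0]+.5)*5;cv2.circle(g,tuple(p.astype(int)),4,(0,255,0),1)
    o[:,400*i:400*i+400]=g
cv2.imwrite('pics/over.png',o)
E
```

```text
2.8 [ 0.54658419 -0.2438156   0.12172917] 0.0466646106522686 [-5.29774872e-01  6.10992763e-01  1.75025055e+00 -5.06533557e-04
  7.81582730e-01  7.41984245e-01] [[ 9.55513842e-01  2.94943638e-01 -1.24456772e-03]
 [ 2.94944227e-01 -9.55514418e-01  3.15352913e-04]
 [-1.09619107e-03 -6.68402137e-04 -9.99999176e-01]]
shift [ 0.02  -0.029  1.109] turn [-0.  0.  0.] calls 2 per [ 0.01  -0.015  0.555]
```

View pics/over.png

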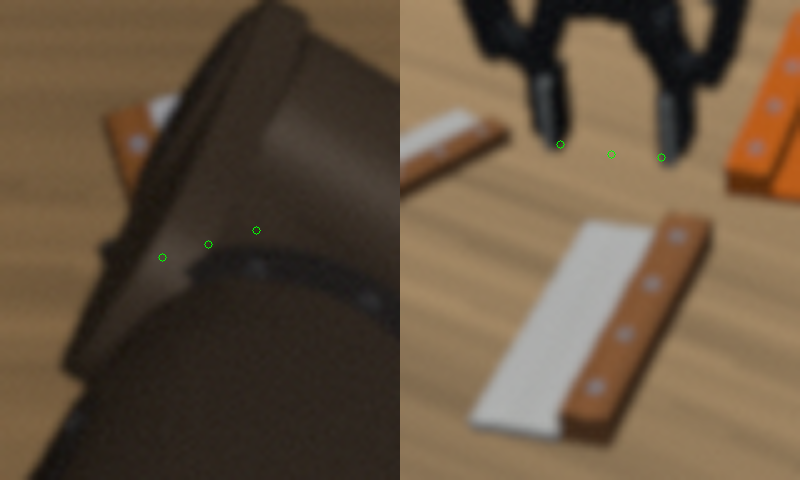

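The scene view shows the fingers at crop (552,148) and (670,162), above the scraper and clear of it. I'll triangulate the rivets to resolve the disagreement between the cameras.

```bash
python3 - <<'E'
from h import *
from scipy.optimize import least_squares
s=cap('scene');t=cap('top')
m=proj(s,(.55,-.25,.05));x0,y0=int(m[0]-40),int(m[1]-48)
rs=np.array([((X-400+.5)/5-.5+x0,(Y+.5)/5-.5+y0) for X,Y in((677,236),(652,284),(625,334),(596,386))])
rt=np.array([((X+.5)/5-.5+372,(Y+.5)/5-.5+160) for X,Y in((57,83),(80,157),(102,231),(124,305))])
# scene order: top of picture = far(-x) => match reversed
rt=rt[::-1]
for a,b in zip(rs,rt):
    f=lambda P:np.r_[proj(s,P)-a,proj(t,P)-b]
    r=least_squares(f,[.55,-.24,.02],x_scale=.01);print('s@18',np.round(ray(s,*a,.018),4),'t@18',np.round(ray(t,*b,.018),4),'tri',np.round(r.x,4),np.round(r.fun,1))
E
```

```text
s@18 [ 0.4905 -0.2524  0.018 ] t@18 [ 0.4896 -0.2568  0.018 ] tri [ 0.4887 -0.2556  0.016 ] [-0.6 -0.1 -0.6  0.4]
s@18 [ 0.5286 -0.2403  0.018 ] t@18 [ 0.5278 -0.2454  0.018 ] tri [ 0.5268 -0.2439  0.0158] [-0.8 -0.1 -0.7  0.4]
s@18 [ 0.5666 -0.2287  0.018 ] t@18 [ 0.5662 -0.234   0.018 ] tri [ 0.5651 -0.2322  0.016 ] [-0.8 -0.1 -0.8  0.5]
s@18 [ 0.6043 -0.2176  0.018 ] t@18 [ 0.6047 -0.2219  0.018 ] tri [ 0.6037 -0.2201  0.0169] [-0.7 -0.1 -0.7  0.4]
```

Emit:
step_arm:
  motion:
    - [[0.026,-0.068,0.8],[0,0,0]]
    - [[0.026,-0.068,0.8],[0,0,0]]
    - [[0.026,-0.068,0.8],[0,0,0]]

```text
time_s: 3.25
eef_pos: [0.545, -0.2375, 0.0555]
eef_rot: [-0.001, 0.989, 0.148, -0.002]
ft_force: [-0.4, 0.4, -0.5]
gripper_width: 0.0472
grip_force: 0.0
```

Emit:
step_arm:
  motion:
    - [[0,0,0.2],[0,0,0]]
    - [[0,0,0.31],[0,0,0]]
    - [[0,0,0.31],[0,0,0]]
    - [[0,0,0.31],[0,0,0]]
    - [[0,0,0.31],[0,0,0]]

```text
time_s: 3.67
eef_pos: [0.5473, -0.238, 0.0348]
eef_rot: [0.001, 0.989, 0.148, 0.001]
ft_force: [0.0, 0.6, -0.4]
gripper_width: 0.047
grip_force: 0.0
```

```bash
python3 - <<'E'
from h import *
st=ctrl.read_state();print(st['time_s'],st['eef_pos'],st['ft_force'])
s=cap('scene','down.png');f=cv2.imread('pics/down.png');m=proj(s,(.55,-.25,.02));x0,y0=int(m[0]-40),int(m[1]-40)
cv2.imwrite('pics/down.png',cv2.resize(f[y0:y0+80,x0:x0+80],None,fx=6,fy=6,interpolation=cv2.INTER_CUBIC))
E
```

```text
3.6667 [ 0.5472861  -0.23800343  0.03484912] [ 0.02036561  0.64582987 -0.43186188]
```

View pics/down.png

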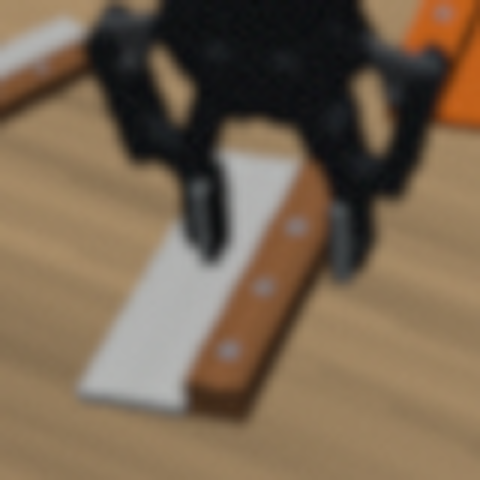

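The fingers straddle the spine, with tips at (210,258) and (342,280) and the spine midpoint at (280,257). I'll go slightly lower and close.

Emit:
step_arm:
  motion:
    - [[0,0,0.03],[0,0,0]]
    - [[0,0,0.03],[0,0,0]]
    - [[0,0,0.03],[0,0,0]]
    - [[0,0,0.03],[0,0,0]]
    - [[0,0,0.03],[0,0,0]]
    - [[0,0,0.03],[0,0,0]]
  hand: 1

```text
time_s: 4.22
eef_pos: [0.5472, -0.2377, 0.0319]
eef_rot: [0.0, 0.989, 0.149, 0.0]
ft_force: [-0.9, -0.8, 5.3]
gripper_width: 0.022
grip_force: 59.5
```

Emit:
step_arm:
  motion:
    - [[0,0,0],[0,0,0]]
    - [[0,0,0],[0,0,0]]

```text
time_s: 4.38
eef_pos: [0.5472, -0.2377, 0.0319]
eef_rot: [0.0, 0.989, 0.149, 0.0]
ft_force: [-1.4, -0.1, 5.4]
gripper_width: 0.0218
grip_force: 59.5
```

The grip is good (22 mm opening, 59.5 N). Now I'll plan the move to the cradle.

```bash
python3 - <<'E'
from h import *
yaw=.1694;n=np.array([-np.sin(yaw),np.cos(yaw),0]);up=np.array([0,0,1.]);V=np.array([.521,-.027,.022])
y=(n+up)/2**.5;z=(up-n)/2**.5
T=V+.054*y+.0319*z;R=tool(yaw,np.pi/4);print(T)
A=np.array([T[0],T[1],.19]);plan(A,tool(yaw))
plan(T+[0,0,.06],R,A,tool(yaw))
E
```

```text
[ 0.51836542 -0.01159662  0.08274047]
shift [ 0.487 -2.806 -1.978] turn [ 0.    -0.     0.041] calls 3 per [ 0.162 -0.935 -0.659]
shift [ 0.    -0.     0.591] turn [ 0.25  0.   -0.  ] calls 1 per [ 0.    -0.     0.591]
```

Emit:
step_arm:
  motion:
    - [[0,0,-0.4],[0,0,0]]
    - [[0,0,-0.99],[0,0,0]]
    - [[0,0,-0.99],[0,0,0]]

```text
time_s: 4.63
eef_pos: [0.5487, -0.2383, 0.1158]
eef_rot: [0.002, 0.989, 0.149, 0.003]
ft_force: [0.5, -0.2, -0.2]
gripper_width: 0.0221
grip_force: 59.8
```

Emit:
step_arm:
  motion:
    - [[0.08,-0.45,-0.5],[0,0,0]]
    - [[0.16,-0.935,-0.99],[0,0,0]]
    - [[0.16,-0.935,-0.99],[0,0,0]]
    - [[0.16,-0.935,-0.99],[0,0,0]]

```text
time_s: 4.97
eef_pos: [0.5376, -0.1597, 0.1934]
eef_rot: [0.001, 0.989, 0.15, 0.002]
ft_force: [2.0, -0.6, -1.6]
gripper_width: 0.0222
grip_force: 59.9
```

Emit:
step_arm:
  motion:
    - [[0.08,-0.5,0],[0,0,0]]
    - [[0.16,-0.935,0],[0,0,0]]
    - [[0.16,-0.935,0],[0,0,0]]

```text
time_s: 5.22
eef_pos: [0.526, -0.0829, 0.189]
eef_rot: [-0.001, 0.989, 0.15, -0.001]
ft_force: [0.7, 0.2, -2.2]
gripper_width: 0.022
grip_force: 60.0
```

Emit:
step_arm:
  motion:
    - [[0.08,-0.5,0],[0,0,0.02]]
    - [[0.165,-0.935,0],[0,0,0.041]]
    - [[0.165,-0.935,0],[0,0,0.041]]
    - [[0.165,-0.935,0],[0,0,0.041]]
    - [[0.165,-0.935,0],[0,0,0.041]]

```text
time_s: 5.63
eef_pos: [0.5183, -0.0119, 0.1892]
eef_rot: [0.0, 0.996, 0.085, -0.0]
ft_force: [0.6, -0.6, -2.4]
gripper_width: 0.0217
grip_force: 60.2
```

Emit:
step_arm:
  motion:
    - [[0,0,0],[0.03,0,0]]
    - [[0,0,0],[0.06,0,0]]
    - [[0,0,0],[0.09,0,0]]
    - [[0,0,0],[0.12,0,0]]
    - [[0,0,0],[0.15,0,0]]
    - [[0,0,0],[0.18,0,0]]
    - [[0,0,0],[0.21,0,0]]
    - [[0,0,0],[0.24,0,0]]
    - [[0,0,0],[0.25,0,0]]
    - [[0,0,0],[0.25,0,0]]
    - [[0,0,0],[0.25,0,0]]
    - [[0,0,0],[0.25,0,0]]

```text
time_s: 6.63
eef_pos: [0.5182, -0.0117, 0.1897]
eef_rot: [-0.38, 0.921, 0.078, -0.032]
ft_force: [0.2, 1.1, -1.6]
gripper_width: 0.0219
grip_force: 60.3
```

```bash
python3 - <<'E'
from h import *
st=ctrl.read_state();print(st['time_s'],st['eef_pos'],st['ft_force'],st['qpos'],st['gripper_width']);print(np.round(Rq(st['eef_rot']),3))
T=np.array([ 0.5184,-0.0116,0.0827]);R=tool(.1694,np.pi/4)
plan(T+[0,0,.03],R)
s=cap('scene','cr.png');f=cv2.imread('pics/cr.png');t=cap('top','crt.png');g=cv2.imread('pics/crt.png')
x0,y0=280,115
f=cv2.resize(f[y0:y0+150,x0:x0+120],None,fx=4,fy=4,interpolation=cv2.INTER_CUBIC);g=cv2.resize(g[140:265,275:355],None,fx=4,fy=4,interpolation=cv2.INTER_CUBIC)
o=np.zeros((600,800,3),np.uint8);o[:,:480]=f;o[:500,480:]=g;cv2.imwrite('pics/cr.png',o)
E
```

```text
6.6333 [ 0.51816626 -0.01174816  0.18973033] [ 0.18540271  1.13899988 -1.64793314] [-0.4236782   0.58213261  1.81620398  0.64985789  1.31235887  0.61884131] 0.021888699723218247
[[ 0.986  0.12  -0.118]
 [ 0.168 -0.699  0.695]
 [ 0.    -0.705 -0.709]]
shift [0.003 0.678 0.684] turn [ 0.001 -0.     0.   ] calls 1 per [0.003 0.678 0.684]
```

View pics/cr.png

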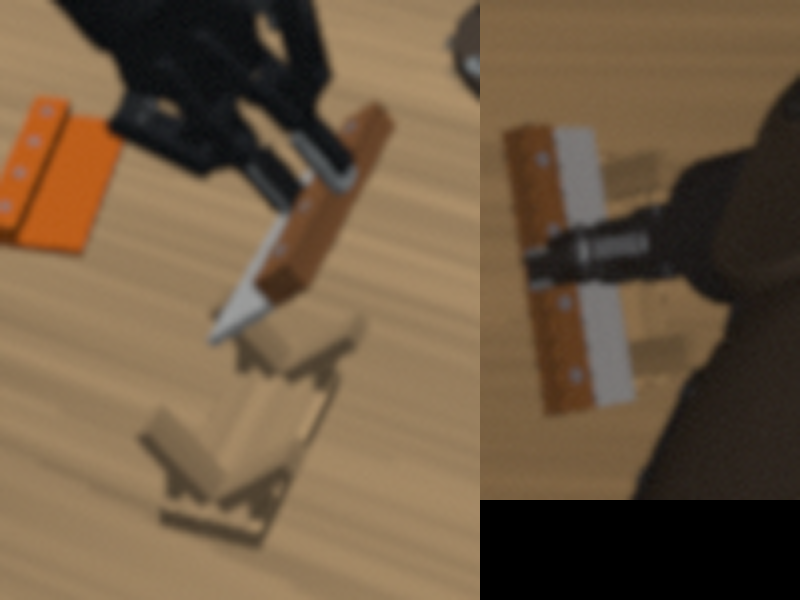

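The scraper is tilted 45°, blade edge down, above the cradle (valley at about (255,440) in the crop, tilt as planned). Descending.

Emit:
step_arm:
  motion:
    - [[0,0.35,0.35],[0,0,0]]
    - [[0,0.68,0.68],[0,0,0]]
    - [[0,0.68,0.68],[0,0,0]]
    - [[0,0.68,0.68],[0,0,0]]

```text
time_s: 7.07
eef_pos: [0.5179, -0.0111, 0.1126]
eef_rot: [-0.382, 0.92, 0.078, -0.034]
ft_force: [-0.0, 0.1, -1.4]
gripper_width: 0.0219
grip_force: 60.4
```

Emit:
step_arm:
  motion:
    - [[0,0.06,0.06],[0,0,0]]
    - [[0,0.12,0.12],[0,0,0]]
    - [[0,0.18,0.18],[0,0,0]]
    - [[0,0.18,0.18],[0,0,0]]

```text
time_s: 7.4
eef_pos: [0.5181, -0.0116, 0.0921]
eef_rot: [-0.381, 0.921, 0.078, -0.032]
ft_force: [-1.1, -0.7, -1.7]
gripper_width: 0.0221
grip_force: 60.3
```

```bash
python3 - <<'E'
from h import *
s=cap('scene');t=cap('top')
p=np.array([.51817,-.01175,.18973]);R=tool(.1694,np.pi/4);r=p+R@np.array([0,0,.0139])
print('top',proj(t,r),'seen',(294.4,206.1),'scene',proj(s,r),'seen',(358,161.1))
st=ctrl.read_state();print(st['eef_pos'],st['ft_force'])
E
```

```text
top [294.16857682 206.06084019] seen (294.4, 206.1) scene [357.09036472 160.40489391] seen (358, 161.1)
[ 0.5182259  -0.0116313   0.09262722] [ 1.24955645 -0.44019173 -1.97278361]
```

Emit:
step_arm:
  motion:
    - [[0,0.03,0.0],[0,0,0]]
    - [[0,0.05,0.02],[0,0,0]]
    - [[0,0.07,0.035],[0,0,0]]
    - [[0,0.07,0.035],[0,0,0]]

```text
time_s: 7.83
eef_pos: [0.5184, -0.0137, 0.0861]
eef_rot: [-0.381, 0.921, 0.078, -0.032]
ft_force: [-0.5, -0.1, -2.7]
gripper_width: 0.0217
grip_force: 60.3
```

Emit:
step_arm:
  motion:
    - [[0,0.01,0.01],[0,0,0]]
    - [[0,0.02,0.02],[0,0,0]]
    - [[0,0.02,0.02],[0,0,0]]

```text
time_s: 8.08
eef_pos: [0.5184, -0.0135, 0.084]
eef_rot: [-0.381, 0.921, 0.078, -0.032]
ft_force: [-0.3, -0.2, -2.4]
gripper_width: 0.0218
grip_force: 60.4
```

Emit:
step_arm:
  motion:
    - [[0,0.01,0.01],[0,0,0]]
    - [[0,0.02,0.02],[0,0,0]]
    - [[0,0.02,0.02],[0,0,0]]

```text
time_s: 8.33
eef_pos: [0.5184, -0.0129, 0.0829]
eef_rot: [-0.382, 0.92, 0.078, -0.032]
ft_force: [-0.5, 4.0, 10.3]
gripper_width: 0.022
grip_force: 61.0
```

Emit:
step_arm:
  motion:
    - [[0,0.01,0.01],[0,0,0]]
    - [[0,0.015,0.015],[0,0,0]]
    - [[0,0.015,0.015],[0,0,0]]

```text
time_s: 8.58
eef_pos: [0.5184, -0.0128, 0.0825]
eef_rot: [-0.383, 0.92, 0.078, -0.032]
ft_force: [-3.0, 1.4, 23.0]
gripper_width: 0.0221
grip_force: 62.2
```

Seated in the valley. I'll open partway and then back out.

Emit:
step_arm:
  motion:
    - [[0,-0.015,-0.015],[0,0,0]]
    - [[0,-0.015,-0.015],[0,0,0]]
    - [[0,-0.015,-0.015],[0,0,0]]
    - [[0,-0.015,-0.015],[0,0,0]]
    - [[0,-0.015,-0.015],[0,0,0]]
  hand: 0.45

```text
time_s: 9.0
eef_pos: [0.5184, -0.0136, 0.0817]
eef_rot: [-0.381, 0.921, 0.078, -0.032]
ft_force: [-0.5, 0.3, -0.7]
gripper_width: 0.0468
grip_force: 0.0
```

Emit:
step_arm:
  motion:
    - [[0,0,-0.1],[0,0,0]]
    - [[0,0,-0.4],[0,0,0]]
    - [[0,0,-0.9],[0,0,0]]
    - [[0,0,-0.99],[0,0,0]]
    - [[0,0,-0.99],[0,0,0]]

```text
time_s: 9.42
eef_pos: [0.5288, -0.0708, 0.1394]
eef_rot: [-0.38, 0.921, 0.078, -0.03]
ft_force: [-0.3, 0.1, -0.2]
gripper_width: 0.0471
grip_force: 0.0
```

Emit:
step_arm:
  motion:
    - [[0,-0.5,-0.5],[0,0,0]]
    - [[0,-0.7,-0.7],[-0.03,0,0]]
    - [[0,-0.7,-0.7],[-0.07,0,0]]
    - [[0,-0.7,-0.7],[-0.1,0,0]]
    - [[0,-0.7,-0.7],[-0.14,0,0]]
    - [[0,-0.7,-0.7],[-0.18,0,0]]
    - [[0,-0.7,-0.7],[-0.22,0,0]]
    - [[0,-0.7,-0.7],[-0.25,0,0]]
    - [[0,-0.7,-0.7],[-0.25,0,0]]
    - [[0,-0.7,-0.7],[-0.25,0,0]]

```text
time_s: 10.25
eef_pos: [0.5274, -0.0673, 0.2165]
eef_rot: [-0.001, 0.996, 0.086, -0.001]
ft_force: [-0.8, -0.8, -0.8]
gripper_width: 0.0467
grip_force: 0.0
```

```bash
python3 - <<'E'
from h import *
st=ctrl.read_state();print(st['time_s'],st['eef_pos'],st['ft_force'],st['qpos']);print(np.round(Rq(st['eef_rot']),3))
s=cap('scene','q.png');t=cap('top','qt.png')
for n in('top','scene'):
    for r in ctrl.boxes_of(n,'scraper')[:4]: print(n,round(r['p'],2),np.round(r['position'],3))
E
```

```text
10.25 [ 0.52740966 -0.06726242  0.21653001] [-0.83421574 -0.76710612 -0.82340733] [-0.25213225  0.4034438   1.82943312  0.00291339  0.91095631  1.14513501]
[[ 0.985  0.171 -0.002]
 [ 0.171 -0.985  0.003]
 [-0.001 -0.003 -1.   ]]
top 0.94 [ 0.34  -0.275  0.009]
scene 0.89 [ 0.352 -0.265  0.003]
scene 0.85 [0.536 0.003 0.073]
scene 0.82 [ 0.504 -0.417  0.006]
```

```bash
python3 - <<'E'
from h import *
p=np.array([.5184,-.0129,.0825]);R=tool(.1694,np.pi/4)
e=p+R@[0,.054,.0319];y=-R[:,1];z=-R[:,2];print('edge',e,'valley')
T=e+.072*y+.009*z;R2=tool(.1694,-np.pi/4);A=T+.085*y;print('T',T,'A',A)
st=ctrl.read_state();p0=st['eef_pos']
B=A.copy();B[2]=max(A[2],.2165);plan(B,tool(.1694));plan(A,R2,B,tool(.1694));plan(T,R2,A,R2)
t=cap('top');s=cap('scene')
r=e+.054*y+.018*z; print('spine mid exp',r,proj(t,r),proj(s,r))
E
```

```text
edge [ 0.52103458 -0.02830338  0.02175953] valley
T [0.51352424 0.0156067  0.07903518] A [0.50339123 0.07485045 0.13913925]
shift [-0.    -1.828  0.004] turn [-0.001  0.    -0.   ] calls 2 per [-0.    -0.914  0.002]
shift [ 0.    -0.     0.967] turn [-0.25  0.   -0.  ] calls 1 per [ 0.    -0.     0.967]
shift [ 0.    -0.     1.063] turn [0. 0. 0.] calls 2 per [ 0.    -0.     0.531]
spine mid exp [ 0.51674296 -0.0032119   0.07267122] [297.42103545 207.99253674] [353.88908567 203.19528494]
```

Emit:
step_arm:
  motion:
    - [[0,-0.45,0],[0,0,0]]
    - [[0,-0.914,0],[0,0,0]]
    - [[0,-0.914,0],[0,0,0]]
  hand: 0.52

```text
time_s: 10.8
eef_pos: [0.5143, 0.0068, 0.2168]
eef_rot: [-0.001, 0.996, 0.085, -0.001]
ft_force: [0.7, 0.9, 0.0]
gripper_width: 0.041
grip_force: 0.0
```

Emit:
step_arm:
  motion:
    - [[0,-0.45,0],[0,0,0]]
    - [[0,-0.914,0],[0,0,0]]
    - [[0,-0.914,0],[0,0,0]]
    - [[0,-0.914,0],[0,0,0]]

```text
time_s: 11.13
eef_pos: [0.5031, 0.0764, 0.217]
eef_rot: [-0.0, 0.996, 0.086, -0.0]
ft_force: [0.2, -1.1, 0.3]
gripper_width: 0.0413
grip_force: 0.0
```

Emit:
step_arm:
  motion:
    - [[0,0,0.1],[-0.03,0,0]]
    - [[0,0,0.2],[-0.06,0,0]]
    - [[0,0,0.3],[-0.09,0,0]]
    - [[0,0,0.4],[-0.12,0,0]]
    - [[0,0,0.5],[-0.15,0,0]]
    - [[0,0,0.6],[-0.18,0,0]]
    - [[0,0,0.8],[-0.21,0,0]]
    - [[0,0,0.967],[-0.24,0,0]]
    - [[0,0,0.967],[-0.25,0,0]]
    - [[0,0,0.967],[-0.25,0,0]]
    - [[0,0,0.967],[-0.25,0,0]]
    - [[0,0,0.967],[-0.25,0,0]]

```text
time_s: 12.13
eef_pos: [0.5037, 0.0746, 0.14]
eef_rot: [0.381, 0.921, 0.077, 0.032]
ft_force: [0.5, -0.0, 0.6]
gripper_width: 0.0408
grip_force: 0.0
```

```bash
python3 - <<'E'
from h import *
st=ctrl.read_state();print(st['time_s'],st['eef_pos'],st['ft_force'],st['qpos'],st['gripper_width']);print(np.round(Rq(st['eef_rot']),3))
T=np.array([0.51352,0.01561,0.07904]);plan(T,tool(.1694,-np.pi/4))
s=cap('scene','q2.png')
E
```

```text
12.1333 [0.50369079 0.07464224 0.14004642] [ 0.50941355 -0.02315951  0.60095931] [ 0.33759907  0.62082157  1.9483304  -0.96349038  1.01133339  2.46067745] 0.04084971262456459
[[ 0.986  0.118  0.118]
 [ 0.167 -0.698 -0.696]
 [ 0.     0.706 -0.708]]
shift [-0.002 -0.009  1.068] turn [-0.  0. -0.] calls 2 per [-0.001 -0.004  0.534]
```

Emit:
step_arm:
  motion:
    - [[0,-0.005,0.3],[0,0,0]]
    - [[0,-0.009,0.6],[0,0,0]]
    - [[0,-0.009,0.75],[0,0,0]]
    - [[0,-0.009,0.75],[0,0,0]]

```text
time_s: 12.52
eef_pos: [0.5101, 0.0321, 0.0961]
eef_rot: [0.381, 0.921, 0.077, 0.031]
ft_force: [-1.0, -0.5, -0.5]
gripper_width: 0.041
grip_force: 0.0
```

Emit:
step_arm:
  motion:
    - [[0,0,0.12],[0,0,0]]
    - [[0,0,0.24],[0,0,0]]
    - [[0,0,0.318],[0,0,0]]
    - [[0,0,0.318],[0,0,0]]
    - [[0,0,0.318],[0,0,0]]

```text
time_s: 12.93
eef_pos: [0.5143, 0.0179, 0.0801]
eef_rot: [0.381, 0.921, 0.077, 0.031]
ft_force: [-0.0, -0.4, 0.3]
gripper_width: 0.0412
grip_force: 0.0
```

```bash
python3 - <<'E'
from h import *
st=ctrl.read_state();print(st['time_s'],st['eef_pos'],st['ft_force'],st['qpos'])
T=np.array([0.51352,0.01561,0.07904]);plan(T,tool(.1694,-np.pi/4))
s=cap('scene','rg.png');f=cv2.imread('pics/rg.png');cv2.imwrite('pics/rg.png',cv2.resize(f[140:260,300:440],None,fx=5,fy=5,interpolation=cv2.INTER_CUBIC))
E
```

```text
12.9333 [0.51431566 0.01790954 0.08011817] [-0.00321921 -0.39393706  0.28875895] [ 0.22728853  0.71970725  2.00090254 -1.13325717  0.89152754  2.58688647]
shift [-0.015  0.009  0.028] turn [-0.     0.001 -0.   ] calls 1 per [-0.015  0.009  0.028]
```

Emit:
step_arm:
  motion:
    - [[0,0,-0.015],[0,0,0]]
    - [[0,0,-0.015],[0,0,0]]
    - [[0,0,-0.015],[0,0,0]]
    - [[0,0,-0.015],[0,0,0]]
    - [[0,0,-0.015],[0,0,0]]
    - [[0,0,-0.015],[0,0,0]]
    - [[0,0,-0.015],[0,0,0]]
  hand: 1

```text
time_s: 13.57
eef_pos: [0.5142, 0.0189, 0.082]
eef_rot: [0.382, 0.921, 0.077, 0.031]
ft_force: [-1.8, 1.4, 8.7]
gripper_width: 0.0164
grip_force: 59.6
```

```bash
python3 - <<'E'
from h import *
st=ctrl.read_state();print(st['time_s'],st['eef_pos'],st['ft_force'],st['qpos'],st['gripper_width'],st['grip_force'])
p=np.array(st['eef_pos']);R=Rq(st['eef_rot']);e=np.array([.52103,-.0283,.02176]);print('edge in tool',R.T@(e-p))
E
```

```text
13.5667 [0.51417705 0.01885666 0.08196869] [-1.79119575  1.42073162  8.72761749] [ 0.22969368  0.71676134  2.00043947 -1.131058    0.89477987  2.58511304] 0.016354474987614814 59.64614510536194
edge in tool [-0.00102115 -0.0089083   0.07625876]
```

Grip is good, with the edge 76 mm below the TCP. I'll lift out, turn it upright and re-measure the slot in both views.

Emit:
step_arm:
  motion:
    - [[0,0,-0.2],[0,0,0]]
    - [[0,0,-0.5],[0,0,0]]
    - [[0,0,-0.99],[0,0,0]]
    - [[0,0,-0.99],[0,0,0]]

```text
time_s: 13.9
eef_pos: [0.5056, 0.0774, 0.1404]
eef_rot: [0.38, 0.921, 0.078, 0.034]
ft_force: [-0.1, 0.4, -0.4]
gripper_width: 0.0164
grip_force: 60.0
```

Emit:
step_arm:
  motion:
    - [[0,0.1,-0.1],[0.03,0,0]]
    - [[0,0.2,-0.2],[0.06,0,0]]
    - [[0,0.3,-0.3],[0.09,0,0]]
    - [[0,0.35,-0.35],[0.12,0,0]]
    - [[0,0.35,-0.35],[0.15,0,0]]
    - [[0,0.35,-0.35],[0.18,0,0]]
    - [[0,0.35,-0.35],[0.21,0,0]]
    - [[0,0.35,-0.35],[0.24,0,0]]
    - [[0,0.35,-0.35],[0.25,0,0]]
    - [[0,0.35,-0.35],[0.25,0,0]]
    - [[0,0.35,-0.35],[0.25,0,0]]

```text
time_s: 14.82
eef_pos: [0.5047, 0.0733, 0.1763]
eef_rot: [0.0, 0.997, 0.083, -0.001]
ft_force: [-0.0, 0.7, -2.5]
gripper_width: 0.016
grip_force: 60.0
```

```bash
python3 - <<'E'
from h import *
st=ctrl.read_state();print(st['time_s'],st['eef_pos'],st['ft_force'],st['qpos'],st['gripper_width']);print(np.round(Rq(st['eef_rot']),3))
s=cap('scene','up.png');im=cv2.imread('pics/scene0.png').astype(float).sum(2)
# wire view: slot in scene crop x0=450,y0=215,K=4 : (735-608)/4+450 at row 150/4+215 -> (481.7,252.5); (692-608)/4+450 at row 317.5 -> 471
pts=[]
for y in range(256,316):
    xc=481.7+(y-252.5)*(471-481.7)/65;xs=np.arange(int(round(xc))-4,int(round(xc))+5);v=im[y,xs];w=np.clip(np.median(v)-v-15,0,None)
    if w.sum()>0:pts.append((xs@w/w.sum(),y))
pts=np.array(pts);k=np.polyfit(pts[:,1],pts[:,0],1);print(k,np.std(pts[:,0]-np.polyval(k,pts[:,1])))
for b in((0,0),(.9,.7)):
    a=[ray(s,np.polyval(k,y)-b[0],y-b[1],.05) for y in(258,312)];d=a[1]-a[0];print(b,a,np.degrees(np.arctan2(d[1],d[0])))
    for q in a: # lateral offset from top's slot line
        o=np.array([.57442,.27407]);yw=.18783;print('  lateral mm',1e3*((q[:2]-o)@[-np.sin(yw),np.cos(yw)]))
E
```

```text
14.8167 [0.50469043 0.07331336 0.17629146] [-0.01630599  0.66442506 -2.48130952] [ 1.49762154e-02  4.31227215e-01  1.92187065e+00 -9.21896840e-04
  7.91411287e-01  1.42053461e+00] 0.01604122544962262
[[ 0.986  0.165 -0.003]
 [ 0.165 -0.986 -0.001]
 [-0.003  0.    -1.   ]]
[-1.40629136e-01  5.14828849e+02] 0.04427061825110611
(0, 0) [array([0.52392226, 0.26963391, 0.05      ]), array([0.66343559, 0.29620651, 0.05      ])] 10.783755426706602
  lateral mm 5.071249158421206
  lateral mm 5.125506711078019
(0.9, 0.7) [array([0.52286258, 0.26758063, 0.05      ]), array([0.66268452, 0.29441271, 0.05      ])] 10.863097799668498
  lateral mm 3.251950936923889
  lateral mm 3.503499178241756
```

```bash
python3 - <<'E'
from h import *
plan((.6097,.2758,.178),tool(.1880))
st=ctrl.read_state();R=Rq(st['eef_rot']);print(R.T@[.105,0,0]/.08,R.T@[0,.2025,0]/.08)
E
```

```text
shift [ 1.714 -2.272 -0.027] turn [ 0.     0.001 -0.007] calls 3 per [ 0.571 -0.757 -0.009]
[ 1.29425868  0.21802728 -0.00384918] [ 4.20477303e-01 -2.49608127e+00 -1.92331226e-03]
```

Emit:
step_arm:
  motion:
    - [[0.5,0,-0.03],[0,0,0]]
    - [[0.99,0,-0.03],[0,0,0]]
    - [[0.99,0,-0.03],[0,0,0]]
    - [[0.99,0,-0.03],[0,0,-0.007]]

```text
time_s: 15.2
eef_pos: [0.5837, 0.0879, 0.1779]
eef_rot: [0.0, 0.995, 0.095, -0.001]
ft_force: [-0.4, -0.4, -2.6]
gripper_width: 0.0163
grip_force: 60.0
```

Emit:
step_arm:
  motion:
    - [[0.2,-0.4,0],[0,0,0]]
    - [[0.4,-0.76,0],[0,0,0]]
    - [[0.4,-0.76,0],[0,0,0]]

```text
time_s: 15.45
eef_pos: [0.603, 0.1571, 0.1786]
eef_rot: [-0.001, 0.995, 0.096, -0.001]
ft_force: [-0.6, 0.1, -3.2]
gripper_width: 0.0164
grip_force: 60.0
```

Emit:
step_arm:
  motion:
    - [[0.15,-0.4,0],[0,0,0]]
    - [[0.3,-0.76,0],[0,0,0]]
    - [[0.3,-0.76,0],[0,0,0]]

```text
time_s: 15.7
eef_pos: [0.6144, 0.2214, 0.1785]
eef_rot: [-0.001, 0.995, 0.097, -0.001]
ft_force: [0.3, -0.0, -3.0]
gripper_width: 0.0161
grip_force: 60.0
```

Emit:
step_arm:
  motion:
    - [[0,-0.4,0],[0,0,0]]
    - [[0,-0.74,0],[0,0,0]]
    - [[0,-0.74,0],[0,0,0]]
    - [[0,-0.74,0],[0,0,0]]
    - [[0,-0.74,0],[0,0,0]]

```text
time_s: 16.12
eef_pos: [0.6033, 0.2748, 0.1787]
eef_rot: [-0.0, 0.995, 0.095, -0.002]
ft_force: [-0.7, 0.2, -2.0]
gripper_width: 0.0159
grip_force: 60.0
```

```bash
python3 - <<'E'
from h import *
st=ctrl.read_state();print(st['time_s'],st['eef_pos'],st['ft_force'],st['qpos'],st['gripper_width']);print(np.round(Rq(st['eef_rot']),4))
plan((.6097,.2758,.141),tool(.1880))
E
```

```text
16.1167 [0.60333483 0.27477119 0.17867969] [-0.65967057  0.19922481 -1.97755605] [3.27466880e-01 6.20175027e-01 1.53392473e+00 1.07645099e-03
 9.90425418e-01 1.70737464e+00] 0.01592889028576105
[[ 9.819e-01  1.891e-01 -3.100e-03]
 [ 1.892e-01 -9.819e-01 -1.000e-04]
 [-3.000e-03 -5.000e-04 -1.000e+00]]
shift [0.082 0.003 0.471] turn [-0.     0.001  0.001] calls 1 per [0.082 0.003 0.471]
```

Emit:
step_arm:
  motion:
    - [[0.082,0.003,0.2],[0,0.001,0.001]]
    - [[0.082,0.003,0.4],[0,0.001,0.001]]
    - [[0.082,0.003,0.47],[0,0.001,0.001]]
    - [[0.082,0.003,0.47],[0,0.001,0.001]]
    - [[0.082,0.003,0.47],[0,0.001,0.001]]
    - [[0.082,0.003,0.47],[0,0.001,0.001]]

```text
time_s: 16.62
eef_pos: [0.6108, 0.2759, 0.1422]
eef_rot: [-0.001, 0.996, 0.093, 0.001]
ft_force: [0.9, 0.8, -2.3]
gripper_width: 0.0163
grip_force: 60.0
```

```bash
python3 - <<'E'
from h import *
st=ctrl.read_state();p=np.array(st['eef_pos']);R=Rq(st['eef_rot']);print(st['time_s'],p,st['ft_force'])
s=cap('scene','hov.png');f=cv2.imread('pics/hov.png');t=cap('top','hovt.png');g=cv2.imread('pics/hovt.png')
def pt(x,y,z): return p+R@np.array([x-1.0,-8.9+z,76.3-(y+33)])/1e3   # scraper frame mm
x0,y0=430,235;K=6
F=cv2.resize(f[y0:y0+100,x0:x0+75],None,fx=K,fy=K,interpolation=cv2.INTER_CUBIC)
out=[[(80,-33,0),(80,-33,5),(80,9,5),(80,9,18),(80,33,18),(80,33,0),(80,-33,0)]]
for l in out:
    q=np.array([proj(s,pt(*v)) for v in l]);print(np.round(q,1).tolist());q=((q-[x0,y0]+.5)*K).astype(int);cv2.polylines(F,[q.reshape(-1,1,2)],False,(0,255,0),1)
G=cv2.resize(g[125:245,160:216],None,fx=5,fy=5,interpolation=cv2.INTER_CUBIC)
o=np.zeros((600,730,3),np.uint8);o[:,:450]=F;o[:,450:]=G;cv2.imwrite('pics/hov.png',o)
E
```

```text
16.6167 [0.61082097 0.27588038 0.14222504] [ 0.93501478  0.77621446 -2.28627355]
[[470.5, 315.8], [467.4, 315.0], [472.2, 297.7], [464.0, 295.7], [466.6, 285.3], [478.2, 288.1], [470.5, 315.8]]
```

View pics/hov.png

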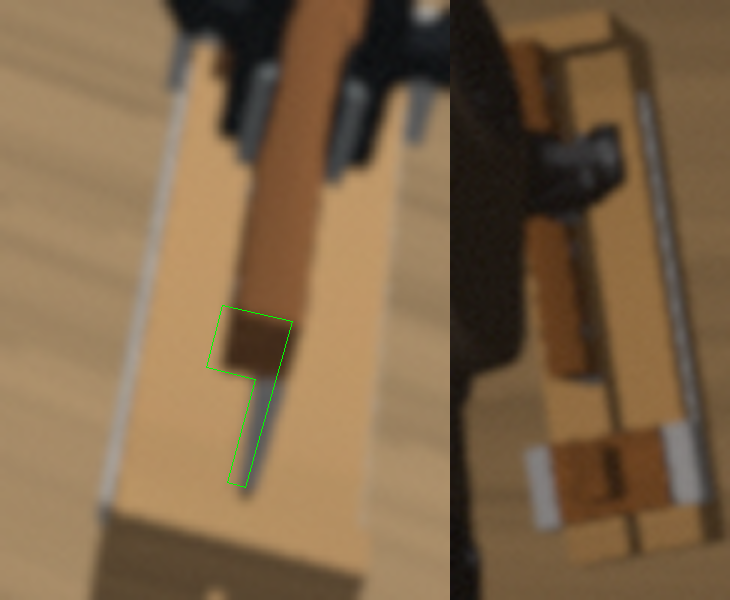

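The hover view shows the blade end-on at crop (245,490). The scene calibration is biased by about (+1.4,+1.4) px here, so I'll compute the blade-to-slot offset in the same picture.

```bash
python3 - <<'E'
from h import *
st=ctrl.read_state();p=np.array(st['eef_pos']);R=Rq(st['eef_rot'])
s=cap('scene');im=np.asarray(s['frame']).astype(float)
def pt(x,y,z): return p+R@np.array([x-1.0,-8.9+z,76.3-(y+33)])/1e3
a,b=proj(s,pt(80,-33,2.5)),proj(s,pt(80,9,2.5))
D=[]
for y in range(301,314):
    xs=np.arange(458,488);w=np.clip(im[y,xs,2]/im[y,xs,0]-.68,0,None);w[w<.05]=0
    c=xs@w/w.sum();e=a[0]+(y-a[1])*(b[0]-a[0])/(b[1]-a[1]);D.append(c-e);print(y,round(c,2),round(e,2),round((w>0).sum()),end=' | ')
D=np.array(D);print('\ndu at same row',np.median(D))
k=np.array([-1.40629136e-01,5.14828849e+02])
u=np.array([np.cos(.188),np.sin(.188)]);n=np.array([-u[1],u[0]])
# true vertical projection: blade centre line dropped to z=.05, for du/dv bias candidates
for bias in((np.median(D),0),(1.4,1.4),(1.2,1.2)):
    lat=[]
    for x in(80,0,-60):
        q=pt(x,-33,2.5);q[2]=.05;best=None
        for y in np.arange(258,314,1.):
            r=ray(s,np.polyval(k,y)-bias[0],y-bias[1],.05)
            d=r[:2]-q[:2]
            if best is None or abs(d@u)<best[0]: best=(abs(d@u),d@n)
        lat.append(round(1e3*best[1],2))
    print(bias,'slot minus blade lateral mm',lat)
E
```

```text
301 474.11 473.09 5 | 302 473.94 472.81 5 | 303 473.66 472.53 4 | 304 473.52 472.26 4 | 305 473.37 471.98 4 | 306 473.16 471.7 4 | 307 472.76 471.43 4 | 308 472.56 471.15 4 | 309 472.39 470.87 4 | 310 472.12 470.59 3 | 311 471.99 470.32 3 | 312 471.84 470.04 3 | 313 471.67 469.76 3 | 
du at same row 1.4165481384993086
(np.float64(1.4165481384993086), 0) slot minus blade lateral mm [np.float64(1.3), np.float64(0.99), np.float64(0.72)]
(1.4, 1.4) slot minus blade lateral mm [np.float64(1.0), np.float64(0.68), np.float64(0.39)]
(1.2, 1.2) slot minus blade lateral mm [np.float64(1.37), np.float64(1.07), np.float64(0.8)]
```

Emit:
step_arm:
  motion:
    - [[-0.01,-0.013,0.08],[0,0,0]]
    - [[-0.01,-0.013,0.14],[0,0,0]]
    - [[-0.01,-0.013,0.14],[0,0,0]]
    - [[-0.01,-0.013,0.14],[0,0,0]]

```text
time_s: 17.1
eef_pos: [0.6093, 0.2771, 0.1295]
eef_rot: [-0.001, 0.996, 0.093, -0.0]
ft_force: [-0.1, -0.7, -2.3]
gripper_width: 0.016
grip_force: 60.0
```

Emit:
step_arm:
  motion:
    - [[0,0,0.02],[0,0,0]]
    - [[0,0,0.04],[0,0,0]]
    - [[0,0,0.06],[0,0,0]]
    - [[0,0,0.08],[0,0,0]]
    - [[0,0,0.08],[0,0,0]]

```text
time_s: 17.52
eef_pos: [0.6097, 0.2771, 0.1259]
eef_rot: [-0.001, 0.996, 0.093, 0.001]
ft_force: [-5.7, -3.4, 16.1]
gripper_width: 0.016
grip_force: 62.3
```

Contact is at the cheek top (edge about 50 mm), so the blade is off laterally. I'll lighten the press and slide toward the top-view estimate.

Emit:
step_arm:
  motion:
    - [[0,0.005,-0.005],[0,0,0]]
    - [[0,0.01,-0.005],[0,0,0]]
    - [[0,0.015,-0.005],[0,0,0]]
    - [[0,0.015,-0.005],[0,0,0]]

```text
time_s: 17.85
eef_pos: [0.6098, 0.2765, 0.1258]
eef_rot: [-0.001, 0.996, 0.093, 0.001]
ft_force: [-5.3, 2.2, 12.1]
gripper_width: 0.0166
grip_force: 61.8
```

```bash
python3 - <<'E'
from h import *
st=ctrl.read_state();print(st['eef_pos'],st['ft_force'],st['moment'])
E
```

```text
[0.60978763 0.27652257 0.1258439 ] [-5.25891134  2.17827532 12.1148525 ] [0.49976569 1.01668344 0.05127244]
```

Emit:
step_arm:
  motion:
    - [[0,0.005,0],[0,0,0]]
    - [[0,0.01,0],[0,0,0]]
    - [[0,0.015,0],[0,0,0]]
    - [[0,0.015,0],[0,0,0]]

```text
time_s: 18.18
eef_pos: [0.6099, 0.2759, 0.1258]
eef_rot: [-0.002, 0.996, 0.093, 0.001]
ft_force: [-5.3, 6.0, 10.6]
gripper_width: 0.0162
grip_force: 61.6
```

Emit:
step_arm:
  motion:
    - [[0,0.005,0],[0,0,0]]
    - [[0,0.01,0],[0,0,0]]
    - [[0,0.015,0],[0,0,0]]
    - [[0,0.015,0],[0,0,0]]

```text
time_s: 18.52
eef_pos: [0.6102, 0.2737, 0.1243]
eef_rot: [-0.001, 0.996, 0.093, 0.001]
ft_force: [0.1, 1.8, -0.9]
gripper_width: 0.0164
grip_force: 60.1
```

It dropped in. Continuing down.

Emit:
step_arm:
  motion:
    - [[0,0,0.03],[0,0,0]]
    - [[0,0,0.06],[0,0,0]]
    - [[0,0,0.1],[0,0,0]]
    - [[0,0,0.1],[0,0,0]]

```text
time_s: 18.85
eef_pos: [0.61, 0.2736, 0.115]
eef_rot: [-0.001, 0.996, 0.093, -0.0]
ft_force: [0.2, 3.1, -3.5]
gripper_width: 0.0161
grip_force: 59.9
```

```bash
python3 - <<'E'
from h import *
st=ctrl.read_state();print(st['eef_pos'],st['ft_force'],st['moment'],np.round(Rq(st['eef_rot']),4))
E
```

```text
[0.60995422 0.2735593  0.11504587] [ 0.20148888  3.10540466 -3.45836797] [0.6174794  0.00648803 0.08474363] [[ 9.828e-01  1.847e-01 -3.000e-04]
 [ 1.847e-01 -9.828e-01  1.400e-03]
 [-0.000e+00 -1.400e-03 -1.000e+00]]
```

Emit:
step_arm:
  motion:
    - [[0,-0.006,0.06],[0,0,0]]
    - [[0,-0.006,0.13],[0,0,0]]
    - [[0,-0.006,0.2],[0,0,0]]
    - [[0,-0.006,0.27],[0,0,0]]
    - [[0,-0.006,0.33],[0,0,0]]
    - [[0,-0.006,0.33],[0,0,0]]
    - [[0,-0.006,0.33],[0,0,0]]

```text
time_s: 19.43
eef_pos: [0.61, 0.2739, 0.0892]
eef_rot: [-0.001, 0.996, 0.093, -0.0]
ft_force: [-0.2, 0.8, -2.2]
gripper_width: 0.0164
grip_force: 60.0
```

Emit:
step_arm:
  motion:
    - [[0,0,0.02],[0,0,0]]
    - [[0,0,0.04],[0,0,0]]
    - [[0,0,0.055],[0,0,0]]
    - [[0,0,0.055],[0,0,0]]

```text
time_s: 19.77
eef_pos: [0.61, 0.274, 0.0851]
eef_rot: [-0.001, 0.996, 0.093, 0.0]
ft_force: [-0.5, 0.4, -2.9]
gripper_width: 0.0165
grip_force: 60.0
```

Emit:
step_arm:
  motion:
    - [[0,0,0.01],[0,0,0]]
    - [[0,0,0.02],[0,0,0]]
    - [[0,0,0.03],[0,0,0]]
    - [[0,0,0.03],[0,0,0]]
    - [[0,0,0.03],[0,0,0]]

```text
time_s: 20.18
eef_pos: [0.6102, 0.2741, 0.0839]
eef_rot: [-0.001, 0.996, 0.093, 0.001]
ft_force: [-3.5, -1.5, 7.6]
gripper_width: 0.0158
grip_force: 61.1
```

Home: shoulder contact at the expected height. I'll release, lift, and locate the keeper.

Emit:
step_arm:
  motion:
    - [[0,0,-0.01],[0,0,0]]
    - [[0,0,-0.01],[0,0,0]]
    - [[0,0,-0.01],[0,0,0]]
    - [[0,0,-0.01],[0,0,0]]
    - [[0,0,-0.01],[0,0,0]]
    - [[0,0,-0.01],[0,0,0]]
  hand: 0.5

```text
time_s: 20.68
eef_pos: [0.6101, 0.2741, 0.0836]
eef_rot: [-0.001, 0.996, 0.093, 0.0]
ft_force: [0.2, 0.7, -0.5]
gripper_width: 0.0429
grip_force: 0.0
```

Emit:
step_arm:
  motion:
    - [[0,0,-0.2],[0,0,0]]
    - [[0,0,-0.6],[0,0,0]]
    - [[0,0,-0.99],[0,0,0]]
    - [[0,0,-0.99],[0,0,0]]
    - [[0,0,-0.99],[0,0,0]]

```text
time_s: 21.1
eef_pos: [0.6106, 0.2741, 0.1647]
eef_rot: [-0.001, 0.996, 0.093, 0.002]
ft_force: [-0.5, 0.5, -0.4]
gripper_width: 0.0424
grip_force: 0.0
```

```bash
python3 - <<'E'
from h import *
st=ctrl.read_state();print(st['time_s'],st['eef_pos'],st['ft_force'],st['gripper_width'])
t=cap('top','k.png');im=np.asarray(t['frame']).astype(float)
O=np.array([.5744,.2736]);u=np.array([np.cos(.188),np.sin(.188)]);n=np.array([-u[1],u[0]])
im0=cv2.cvtColor(cv2.imread('pics/top0.png'),cv2.COLOR_BGR2RGB).astype(float)
# profile along keeper at lateral +-18mm, z=.075: R/G ratio
for lat in(-.018,.018):
    for X in np.arange(-.14,-.03,.004):
        a=proj(t,[*(O+X*u+lat*n),.075]);v=[cv2.remap(im0.astype(np.float32),np.float32([[a[0]]]),np.float32([[a[1]]]),cv2.INTER_LINEAR)[0,0]][0];print(round(X*1e3),round(v[0]/v[1],2),end=' ')
    print()
for n_ in('top','scene'):
    if n_=='scene': s=cap('scene','k2.png')
    for q in('keeper_grip','keeper','scraper'):
        for r in ctrl.boxes_of(n_,q)[:3]:
            d=np.array(r['position'][:2])-O;print(n_,q,round(r['p'],2),np.round(r['position'],3),'holder',np.round([d@u,d@n],4))
E
```

```text
21.1 [0.61063967 0.2741377  0.16473832] [-0.47709108  0.50010044 -0.43562988] 0.0424240561251032
-140 1.27 -136 1.27 -132 1.31 -128 1.34 -124 1.36 -120 1.35 -116 1.34 -112 1.4 -108 1.6 -104 1.63 -100 1.67 -96 1.62 -92 1.62 -88 1.61 -84 1.63 -80 1.61 -76 1.62 -72 1.47 -68 1.35 -64 1.33 -60 1.35 -56 1.34 -52 1.33 -48 1.34 -44 1.34 -40 1.34 -36 1.34 -32 1.34 
-140 1.27 -136 1.26 -132 1.32 -128 1.35 -124 1.35 -120 1.35 -116 1.35 -112 1.44 -108 1.62 -104 1.65 -100 1.63 -96 1.65 -92 1.65 -88 1.59 -84 1.59 -80 1.67 -76 1.62 -72 1.46 -68 1.34 -64 1.34 -60 1.34 -56 1.34 -52 1.36 -48 1.35 -44 1.35 -40 1.34 -36 1.34 -32 1.34 
top keeper_grip 0.8 [0.488 0.253 0.078] holder [-0.0884 -0.0046]
top keeper 0.57 [0.485 0.25  0.074] holder [-0.0924 -0.0068]
top scraper 0.82 [ 0.341 -0.273  0.012] holder [-0.3316 -0.4937]
top scraper 0.63 [ 0.497 -0.427  0.001] holder [-0.2066 -0.6741]
top scraper 0.61 [0.588 0.266 0.073] holder [ 0.0117 -0.0105]
scene keeper_grip 0.63 [0.496 0.261 0.078] holder [-0.0794  0.0021]
scene keeper 0.95 [0.498 0.261 0.075] holder [-0.0776  0.0015]
scene scraper 0.8 [ 0.5   -0.414  0.006] holder [-0.2013 -0.6619]
scene scraper 0.79 [0.625 0.275 0.076] holder [ 0.0496 -0.0084]
scene scraper 0.59 [ 0.352 -0.264  0.001] holder [-0.3185 -0.4864]
```

Keeper centre is at holder x ≈ -91 mm (travel about 14 mm). Moving to its tab.

Emit:
step_arm:
  motion:
    - [[-0.4,-0.04,0],[0,0,0]]
    - [[-0.79,-0.04,0],[0,0,0]]
    - [[-0.79,-0.04,0],[0,0,0]]
    - [[-0.79,-0.04,0],[0,0,0]]

```text
time_s: 21.83
eef_pos: [0.5465, 0.2654, 0.163]
eef_rot: [-0.001, 0.996, 0.093, 0.0]
ft_force: [0.4, 0.6, 0.3]
gripper_width: 0.0428
grip_force: 0.0
```

Emit:
step_arm:
  motion:
    - [[-0.4,-0.04,0],[0,0,0]]
    - [[-0.79,-0.04,0],[0,0,0]]
    - [[-0.79,-0.04,0],[0,0,0]]
    - [[-0.79,-0.04,0],[0,0,0]]
    - [[-0.79,-0.04,0],[0,0,0]]

```text
time_s: 22.25
eef_pos: [0.4861, 0.2572, 0.163]
eef_rot: [-0.001, 0.996, 0.093, 0.001]
ft_force: [-0.7, 0.6, 0.7]
gripper_width: 0.0427
grip_force: 0.0
```

```bash
python3 - <<'E'
from h import *
st=ctrl.read_state();print(st['time_s'],st['eef_pos'],st['ft_force'])
plan((.485,.2566,.106),tool(.188))
E
```

```text
22.25 [0.48605538 0.25721673 0.16302763] [-0.72510534  0.60339058  0.73507138]
shift [-0.016  0.006  0.713] turn [-0.001 -0.001 -0.001] calls 1 per [-0.016  0.006  0.713]
```

Emit:
step_arm:
  motion:
    - [[-0.016,0.006,0.2],[0,0,0]]
    - [[-0.016,0.006,0.45],[0,0,0]]
    - [[-0.016,0.006,0.65],[0,0,0]]
    - [[-0.016,0.006,0.7],[0,0,0]]
    - [[-0.016,0.006,0.7],[0,0,0]]

```text
time_s: 22.67
eef_pos: [0.4842, 0.2562, 0.1056]
eef_rot: [-0.001, 0.996, 0.093, -0.0]
ft_force: [-0.6, 0.4, 0.3]
gripper_width: 0.0426
grip_force: 0.0
```

Emit:
step_arm:
  motion:
    - [[0,0,0],[0,0,0]]
    - [[0,0,0],[0,0,0]]
    - [[0,0,0],[0,0,0]]
    - [[0,0,0],[0,0,0]]
    - [[0,0,0],[0,0,0]]
    - [[0,0,0],[0,0,0]]
    - [[0,0,0],[0,0,0]]
  hand: 1

```text
time_s: 23.25
eef_pos: [0.4842, 0.2571, 0.1079]
eef_rot: [-0.001, 0.996, 0.093, 0.002]
ft_force: [0.5, 5.3, -0.1]
gripper_width: 0.0147
grip_force: 58.9
```

Emit:
step_arm:
  motion:
    - [[0.08,0,0],[0,0,0]]
    - [[0.18,0,0],[0,0,0]]
    - [[0.27,0,0],[0,0,0]]
    - [[0.27,0,0],[0,0,0]]
    - [[0.27,0,0],[0,0,0]]

```text
time_s: 23.67
eef_pos: [0.5058, 0.2612, 0.1079]
eef_rot: [-0.001, 0.996, 0.093, 0.002]
ft_force: [1.0, 7.0, -0.7]
gripper_width: 0.015
grip_force: 59.1
```

Emit:
step_arm:
  motion:
    - [[0.015,0,0],[0,0,0]]
    - [[0.03,0,0],[0,0,0]]
    - [[0.045,0,0],[0,0,0]]
    - [[0.045,0,0],[0,0,0]]

```text
time_s: 24.0
eef_pos: [0.5085, 0.2617, 0.1079]
eef_rot: [-0.001, 0.996, 0.093, 0.001]
ft_force: [-2.0, 4.3, 0.9]
gripper_width: 0.0145
grip_force: 59.3
```

Emit:
step_arm:
  motion:
    - [[0.015,0,0],[0,0,0]]
    - [[0.03,0,0],[0,0,0]]
    - [[0.03,0,0],[0,0,0]]

```text
time_s: 24.25
eef_pos: [0.5105, 0.2621, 0.1079]
eef_rot: [-0.001, 0.996, 0.093, 0.001]
ft_force: [-3.2, 4.9, 2.5]
gripper_width: 0.0146
grip_force: 59.4
```

Emit:
step_arm:
  motion:
    - [[0.01,0,0],[0,0,0]]
    - [[0.02,0,0],[0,0,0]]
    - [[0.02,0,0],[0,0,0]]

```text
time_s: 24.5
eef_pos: [0.512, 0.2623, 0.1079]
eef_rot: [-0.001, 0.996, 0.093, 0.001]
ft_force: [-5.5, 4.4, 3.8]
gripper_width: 0.0151
grip_force: 59.5
```

Emit:
step_arm:
  motion:
    - [[0.01,0,0],[0,0,0]]
    - [[0.02,0,0],[0,0,0]]
    - [[0.02,0,0],[0,0,0]]

```text
time_s: 24.75
eef_pos: [0.5136, 0.2626, 0.1079]
eef_rot: [-0.001, 0.996, 0.093, 0.001]
ft_force: [-4.5, 5.1, 1.4]
gripper_width: 0.0144
grip_force: 59.5
```

Emit:
step_arm:
  motion:
    - [[0.01,0,0],[0,0,0]]
    - [[0.02,0,0],[0,0,0]]
    - [[0.02,0,0],[0,0,0]]

```text
time_s: 25.0
eef_pos: [0.5151, 0.263, 0.1079]
eef_rot: [-0.001, 0.996, 0.093, 0.001]
ft_force: [-4.2, 4.7, 2.3]
gripper_width: 0.0149
grip_force: 59.5
```

Emit:
step_arm:
  motion:
    - [[0.01,0,0],[0,0,0]]
    - [[0.01,0,0],[0,0,0]]
    - [[0.01,0,0],[0,0,0]]

```text
time_s: 25.25
eef_pos: [0.5159, 0.2631, 0.1079]
eef_rot: [-0.001, 0.996, 0.093, 0.001]
ft_force: [-4.8, 5.3, 1.8]
gripper_width: 0.0146
grip_force: 59.5
```

Emit:
step_arm:
  motion:
    - [[0.01,0,0],[0,0,0]]
    - [[0.02,0,0],[0,0,0]]
    - [[0.02,0,0],[0,0,0]]

```text
time_s: 25.5
eef_pos: [0.5175, 0.2634, 0.1079]
eef_rot: [-0.001, 0.996, 0.093, 0.001]
ft_force: [-4.3, 5.5, 2.3]
gripper_width: 0.0145
grip_force: 59.5
```

```bash
python3 - <<'E'
from h import *
t=cap('top','p.png');im=np.asarray(t['frame']).astype(np.float32)
st=ctrl.read_state();print(st['eef_pos'],st['ft_force'])
s=cap('scene','ps.png');ims=np.asarray(s['frame']).astype(np.float32)
f=cv2.resize(cv2.imread('pics/ps.png')[215:355,440:515],None,fx=4,fy=4,interpolation=cv2.INTER_CUBIC);g=cv2.resize(cv2.imread('pics/p.png')[122:242,155:220],None,fx=5,fy=5,interpolation=cv2.INTER_CUBIC)
o=np.zeros((600,625,3),np.uint8);o[:560,:300]=f;o[:,300:]=g;cv2.imwrite('pics/push.png',o)
O=np.array([.5744,.2736]);u=np.array([np.cos(.188),np.sin(.188)]);n=np.array([-u[1],u[0]])
for nm,c,i,b in(('top',t,im,(0,0)),('scene',s,ims,(1.4,1.4))):
  for lat,z in((-.005,.074),(-.010,.074),(.018,.075),(-.02,.075)):
    print(nm,lat,z,end=': ')
    for X in np.arange(-.09,.135,.005):
        a=proj(c,[*(O+X*u+lat*n),z])+b;v=cv2.remap(i,np.float32([[a[0]]]),np.float32([[a[1]]]),cv2.INTER_LINEAR)[0,0];print(round(X*1e3),round(float(v[0]/v[1]),2),int(v[0]),end='|')
    print()
E
```

```text
[0.5175076  0.26339189 0.10791972] [-3.3616541   5.40672231  1.91100521]
top -0.005 0.074: -90 1.34 91|-85 1.36 89|-80 1.41 80|-75 1.61 91|-70 1.55 82|-65 1.17 42|-60 1.19 27|-55 1.27 26|-50 1.04 37|-45 1.01 49|-40 1.15 46|-35 1.56 68|-30 1.61 95|-25 1.66 97|-20 1.62 96|-15 1.62 97|-10 1.62 97|-5 1.65 96|0 1.63 97|5 1.62 97|10 1.62 96|15 1.62 96|20 1.62 95|25 1.65 96|30 1.64 96|35 1.61 95|40 1.65 97|45 1.62 95|50 1.62 96|55 1.62 95|60 1.62 96|65 1.61 95|70 1.62 95|75 1.61 95|80 1.6 97|85 1.61 95|90 1.66 94|95 1.62 96|100 1.62 95|105 1.64 95|110 1.61 95|115 1.63 94|120 1.55 97|125 1.35 118|130 1.33 135|
top -0.01 0.074: -90 1.34 105|-85 1.35 106|-80 1.38 94|-75 1.61 92|-70 1.63 95|-65 1.42 58|-60 1.12 28|-55 1.11 30|-50 1.04 40|-45 1.05 51|-40 1.23 50|-35 1.61 82|-30 1.62 92|-25 1.65 92|-20 1.64 91|-15 1.61 92|-10 1.62 92|-5 1.63 91|0 1.64 92|5 1.63 91|10 1.63 91|15 1.64 91|20 1.65 91|25 1.65 90|30 1.64 91|35 1.63 92|40 1.62 91|45 1.62 91|50 1.63 92|55 1.63 89|60 1.65 90|65 1.65 91|70 1.63 90|75 1.65 91|80 1.59 92|85 1.63 91|90 1.61 91|95 1.61 92|100 1.64 91|105 1.63 90|110 1.61 91|11
[... 2726 characters left out ...]
1.25 185|90 1.26 184|95 1.25 184|100 1.27 184|105 1.26 183|110 1.26 179|115 1.26 178|120 1.26 179|125 1.26 178|130 1.26 178|
scene -0.02 0.075: -90 1.26 149|-85 1.26 155|-80 1.3 155|-75 1.42 140|-70 1.51 134|-65 1.51 134|-60 1.51 138|-55 1.51 141|-50 1.51 140|-45 1.51 133|-40 1.51 118|-35 1.56 78|-30 1.52 66|-25 1.52 68|-20 1.52 70|-15 1.38 94|-10 1.26 160|-5 1.26 187|0 1.26 188|5 1.26 188|10 1.27 188|15 1.26 188|20 1.26 187|25 1.26 188|30 1.26 189|35 1.26 188|40 1.27 188|45 1.26 189|50 1.26 187|55 1.26 187|60 1.26 188|65 1.26 187|70 1.26 186|75 1.26 186|80 1.26 185|85 1.26 185|90 1.26 186|95 1.26 184|100 1.27 184|105 1.27 183|110 1.26 179|115 1.26 179|120 1.27 180|125 1.26 179|130 1.25 181|
```

Emit:
step_arm:
  motion:
    - [[0.01,0,0],[0,0,0]]
    - [[0.015,0,0],[0,0,0]]
    - [[0.015,0,0],[0,0,0]]

```text
time_s: 25.85
eef_pos: [0.5186, 0.2636, 0.1079]
eef_rot: [-0.001, 0.996, 0.093, 0.001]
ft_force: [-5.0, 5.2, 3.9]
gripper_width: 0.0148
grip_force: 59.5
```

Emit:
step_arm:
  motion:
    - [[0.01,0,0],[0,0,0]]
    - [[0.01,0,0],[0,0,0]]
    - [[0.01,0,0],[0,0,0]]

```text
time_s: 26.1
eef_pos: [0.5187, 0.2636, 0.1079]
eef_rot: [-0.001, 0.996, 0.093, -0.0]
ft_force: [-8.6, 4.3, 6.0]
gripper_width: 0.015
grip_force: 59.9
```

Emit:
step_arm:
  motion:
    - [[0.01,0,0],[0,0,0]]
    - [[0.01,0,0],[0,0,0]]
    - [[0.01,0,0],[0,0,0]]

```text
time_s: 26.35
eef_pos: [0.5187, 0.2637, 0.1079]
eef_rot: [-0.001, 0.996, 0.093, -0.001]
ft_force: [-11.4, 3.0, 8.2]
gripper_width: 0.0148
grip_force: 60.2
```

Firm stop, so it's snug. I'll relax, release and lift.

Emit:
step_arm:
  motion:
    - [[-0.02,0,0],[0,0,0]]
    - [[-0.02,0,0],[0,0,0]]

```text
time_s: 26.52
eef_pos: [0.5186, 0.2636, 0.1079]
eef_rot: [-0.001, 0.996, 0.093, 0.001]
ft_force: [-3.0, 5.4, 2.1]
gripper_width: 0.0147
grip_force: 59.3
```

Emit:
step_arm:
  motion:
    - [[0,0,0],[0,0,0]]
    - [[0,0,0],[0,0,0]]
    - [[0,0,0],[0,0,0]]
    - [[0,0,0],[0,0,0]]
    - [[0,0,0],[0,0,0]]
    - [[0,0,0],[0,0,0]]
  hand: 0.5

```text
time_s: 27.02
eef_pos: [0.519, 0.2629, 0.1069]
eef_rot: [-0.001, 0.996, 0.093, 0.001]
ft_force: [0.3, 1.0, -0.0]
gripper_width: 0.0424
grip_force: 0.0
```

Emit:
step_arm:
  motion:
    - [[0,0,-0.2],[0,0,0]]
    - [[0,0,-0.6],[0,0,0]]
    - [[0,0,-0.99],[0,0,0]]
    - [[0,0,-0.99],[0,0,0]]
    - [[0,0,-0.99],[0,0,0]]

```text
time_s: 27.43
eef_pos: [0.5193, 0.263, 0.1875]
eef_rot: [-0.001, 0.996, 0.093, 0.002]
ft_force: [-0.2, -0.1, -1.0]
gripper_width: 0.0429
grip_force: 0.0
```

Emit:
step_arm:
  motion:
    - [[-0.4,0.4,-0.5],[0,0,0]]
    - [[-0.4,0.99,-0.8],[0,0,0]]
    - [[-0.4,0.99,-0.8],[0,0,0]]
    - [[-0.4,0.99,-0.8],[0,0,0]]

```text
time_s: 27.77
eef_pos: [0.5024, 0.1761, 0.2515]
eef_rot: [-0.001, 0.996, 0.092, 0.001]
ft_force: [-0.8, 0.9, 0.1]
gripper_width: 0.0431
grip_force: 0.0
```

```bash
python3 - <<'E'
from h import *
st=ctrl.read_state();print(st['time_s'],st['eef_pos'],st['ft_force'])
t=cap('top','p.png');s=cap('scene','ps.png')
f=cv2.resize(cv2.imread('pics/ps.png')[215:355,440:515],None,fx=4,fy=4,interpolation=cv2.INTER_CUBIC);g=cv2.resize(cv2.imread('pics/p.png')[122:242,155:220],None,fx=5,fy=5,interpolation=cv2.INTER_CUBIC)
O=np.array([.5744,.2736])+.002*np.array([.982,.187]);H=(*O,.188)
def wr(c,img,x0,y0,K,b):
    # home scraper: x 40, spine z 50..74, y from +2.5 (back) to -15.5 ; keeper travel 45
    for l in([(-40,2.5,74),(120,2.5,74),(120,-15.5,74),(-40,-15.5,74),(-40,2.5,74)],[(-40,28,75),(-40,-28,75),(-80,-28,75),(-80,28,75),(-40,28,75)]):
        q=np.array([proj(c,P3(H,np.array(v)/1e3))+b for v in l]);q=((q-[x0,y0]+.5)*K).astype(int);cv2.polylines(img,[q.reshape(-1,1,2)],False,(0,255,0),1)
wr(s,f,440,215,4,[1.4,1.4]);wr(t,g,155,122,5,[0,0])
o=np.zeros((600,625,3),np.uint8);o[:560,:300]=f;o[:,300:]=g;cv2.imwrite('pics/fin.png',o)
for q in('tin','tape_roll','pot'):
    for r in ctrl.boxes_of('scene',q)[:1]:print(q,np.round(r['position'],3))
E
```

```text
27.7667 [0.50239798 0.17612183 0.25149065] [-0.80400757  0.88719303  0.05124563]
tin [0.803 0.164 0.076]
tape_roll [ 0.788 -0.008  0.023]
pot [ 0.776 -0.108  0.054]
```

View pics/fin.png

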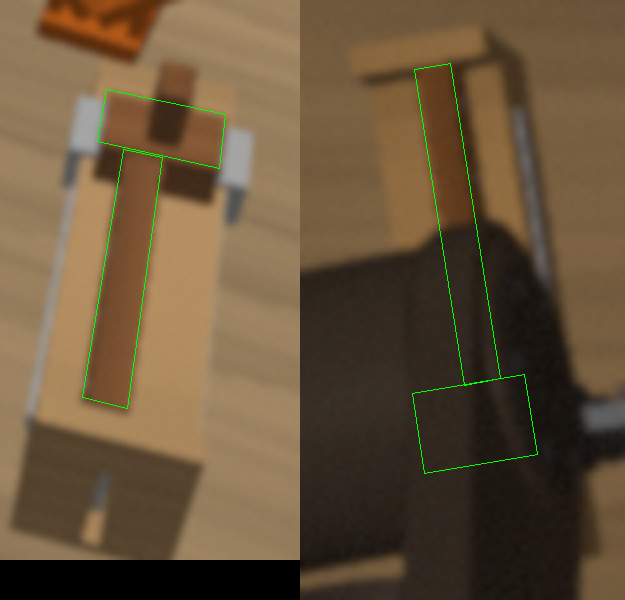

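The final view matches the home model in both cameras. The spine lies between the keeper face at (130,155) and the end wall at (105,405), and the bystanders have not moved.

```bash
python3 -c "
from cell import ctrl
print(ctrl.finish_job())"
```

```text
the job is handed in; nothing more can be done
None
```

I handed the job in at about 28 s with no verdict shown: the scraper stands home in the slot with the keeper snug against it, and the last pictures show it in place and the bystanders unmoved.

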